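# Strap the mounted cuts into the sloping tray

## Task

Get the washed printing cuts ready to be carried: lift the slotted steel strap off the stud at the left end of the sloping tray and swing it about its loose pivot bolt until it points mostly up the slope, out of the way. Take out the wooden stick left in the tray and lay it flat on the bench, and lay every cut that is on the bench flat in the tray, plate up, in one row along the tray's lower wall where the strap will pass over the middle of each; then swing the strap back across them until its slot drops over the stud and it lies fully down on the rim at both ends. Do not knock over the bottle of type wash.

Things in the scene. Friction and masses are not known exactly. Their poses are not given: they have to be found in the camera images.
- tray: fixed wooden tray, dark steel bed, sloping up 12 degrees away from the robot. Origin: middle of the bed's upper face, 62 mm above the bench; x up the slope, y along the tray to its left end, z square out of the bed. Inside: x -95 to 120, y -175 to 175 mm. Walls 27 mm above the bed; lower and upper walls 12 mm thick, end walls 24. Friction holds a cut or the strap wherever it is laid
- pivot_bolt (a point): loose pivot bolt, where it leaves the top of the right end wall: tray frame (-60, -187, 27) mm; 8 mm shank square to the bed, 24 mm hex head 9 mm thick, its underside 14 mm above the wall top, so that the strap under it can be lifted, tilted and swung but not taken off
- stud (a point): the headless stud, where it leaves the top of the left end wall: tray frame (-60, +187, 27) mm; 9 mm diameter, 14 mm tall, tapered nose, square to the bed
- strap: loose flat steel strap 413 x 30 x 5 mm, about 0.3 kg, captive on the pivot bolt by a 14 mm round hole. Origin: centre of that hole, underside; y along the strap to its slot, z out of its upper face. It starts shut, its slot over the stud and its y along the tray's y; turned some -70 degrees about z it rests on the right end wall and the upper wall. An upright wooden grip stands on it
- strap_slot (a point): centre of the strap's slot on the underside, at y = 374 mm along the strap; the slot is 34 mm long (along the strap) and 16 mm wide, closed all round
- strap_grip (a point): middle of the upright wooden grip on the strap, at y = 175 mm and 19 mm above the strap's underside; the grip is 70 mm long along the strap, 12 mm thick, 28 mm tall, from the strap's upper face (5 mm) to 33 mm above the underside
- cut1: mounted printing cut: a type-high hardwood block with a dark zinc relief plate on its upper face, 64 x 34, relief of two diamonds (mm), 23 mm thick, 40 to 70 g, lying flat with the plate up; origin at the centre of its underside, x along its length, z out of the plate. May be absent
- cut2: mounted printing cut: a type-high hardwood block with a dark zinc relief plate on its upper face, 66 x 36, relief of a disc and a short bar (mm), 23 mm thick, 40 to 70 g, lying flat with the plate up; origin at the centre of its underside, x along its length, z out of the plate. May be absent
- cut3: mounted printing cut: a type-high hardwood block with a dark zinc relief plate on its upper face, 62 x 34, relief of three long bars (mm), 23 mm thick, 40 to 70 g, lying flat with the plate up; origin at the centre of its underside, x along its length, z out of the plate. May be absent
- cut4: mounted printing cut: a type-high hardwood block with a dark zinc relief plate on its upper face, 68 x 36, relief of an eight-rayed star between two dots (mm), 23 mm thick, 40 to 70 g, lying flat with the plate up; origin at the centre of its underside, x along its length, z out of the plate. May be absent
- cut5: mounted printing cut: a type-high hardwood block with a dark zinc relief plate on its upper face, 64 x 36, relief of a frame round a dot (mm), 23 mm thick, 40 to 70 g, lying flat with the plate up; origin at the centre of its underside, x along its length, z out of the plate. May be absent
- stick: plain stick of pale wooden spacing furniture, 160 x 24 x 20 mm, 60 g, at the start lying flat in the tray under the strap, roughly along the tray; origin at the centre of its underside, x along its length, z up. The bench around x 0.52, y -0.45 m is free to take it
- wash: white plastic bottle of type wash with a black cap, 60 mm diameter, 150 mm tall, standing upright behind the cuts, not to be knocked over; origin at the centre of its underside
Not all that is in view belongs to the job. Leave any red look-alike of the cut2 alone.

How it is judged:
On the way, in this order (a step that is already met when the one before it is completed fails the run):
1. the strap is lifted off the stud and swung back up the slope (by 49 degrees or more) (distance between strap_slot and stud above 0.31 m), for 0.2 s.
2. with the strap swung back, every cut lies flat, plate up, in a row along the lower wall of the tray (distance between strap_slot and stud above 0.31 m and x of cut1 in the frame of tray between -0.085 and -0.035 m and y of cut1 in the frame of tray between -0.17 and 0.17 m and z of cut1 in the frame of tray between -0.006 and 0.006 m and angle between the z axis of each of cut1, cut2, cut3, cut4, cut5 and the z axis of tray, either way round below 0.12 rad and x of cut2 in the frame of tray between -0.085 and -0.035 m and y of cut2 in the frame of tray between -0.17 and 0.17 m and z of cut2 in the frame of tray between -0.006 and 0.006 m and x of cut3 in the frame of tray between -0.085 and -0.035 m and y of cut3 in the frame of tray between -0.17 and 0.17 m and z of cut3 in the frame of tray between -0.006 and 0.006 m and x of cut4 in the frame of tray between -0.085 and -0.035 m and y of cut4 in the frame of tray between -0.17 and 0.17 m and z of cut4 in the frame of tray between -0.006 and 0.006 m and x of cut5 in the frame of tray between -0.085 and -0.035 m and y of cut5 in the frame of tray between -0.17 and 0.17 m and z of cut5 in the frame of tray between -0.006 and 0.006 m), for 0.2 s.
At the end, for the whole second after the job is handed in: every cut present lies flat on the tray's bed (6 mm, 0.12 rad), plate up, centre within 25 mm of the strap's line and between the end walls; the strap's slot is down over the stud (12 mm), within 2.5 mm of the wall top, parallel (0.03 rad); the stick lies flat on the bench; all at rest (x of cut1 in the frame of tray between -0.085 and -0.035 m and y of cut1 in the frame of tray between -0.17 and 0.17 m and z of cut1 in the frame of tray between -0.006 and 0.006 m and angle between the z axis of each of cut1, cut2, cut3, cut4, cut5 and the z axis of tray, either way round below 0.12 rad and x of cut2 in the frame of tray between -0.085 and -0.035 m and y of cut2 in the frame of tray between -0.17 and 0.17 m and z of cut2 in the frame of tray between -0.006 and 0.006 m and x of cut3 in the frame of tray between -0.085 and -0.035 m and y of cut3 in the frame of tray between -0.17 and 0.17 m and z of cut3 in the frame of tray between -0.006 and 0.006 m and x of cut4 in the frame of tray between -0.085 and -0.035 m and y of cut4 in the frame of tray between -0.17 and 0.17 m and z of cut4 in the frame of tray between -0.006 and 0.006 m and x of cut5 in the frame of tray between -0.085 and -0.035 m and y of cut5 in the frame of tray between -0.17 and 0.17 m and z of cut5 in the frame of tray between -0.006 and 0.006 m and height (world z) of stick below 0.025 m and angle between stick's own x axis and vertical above 1.45 rad and linear speed of each of stick, cut1, cut2, cut3, cut4, cut5, strap below 0.02 m/s and z of strap_slot in the frame of tray between 0.02 and 0.0295 m and distance between strap_slot and stud below 0.012 m and angle between the z axis of strap and the z axis of tray, either way round below 0.03 rad); the robot touches nothing.
It fails at once if the bottle of type wash is knocked over (angle between wash's own z axis and vertical above 0.7 rad).
Of cut1, cut2, cut3, cut4, cut5 only 3 to 5 are there at a start; the rules pass over those that are not, and their reading is None.
At some moment in a run one of cut1, cut2, cut3, cut4, cut5 may be knocked a few centimetres aside while the robot is not near it.
It also fails if it takes over 210 s, if anything falls off the work surface, if the arm or the gripper's body presses on something with over 40 N, if the wrist force passes 120 N, or if a joint passes its speed limit or range.

## Robot

A 7-joint arm with a two-finger parallel gripper is mounted at the origin on the work surface. World frame = base frame: x ahead of the robot, y to its left, z up, the work surface at z = 0. Lengths are in m, angles in rad, forces in N, time in s.
With the tool pointing down it reaches from about 0.4 to 0.85 m from the base axis. Payload 4.5 kg.
Tool frame: the origin (TCP) lies between the finger pads; the fingertips stand 25 mm ahead of it and the grasp point (between the pads) lies 6 mm ahead of it; z points along the fingers, y is the line along which they close (so a half turn about z gives the same grasp; the last joint's range is limited). The gripper opens to 85 mm and grips with 20 to 120 N. Pads are 22 mm wide; open, the fingers measure 114 mm over their backs; the gripper's body (76 mm by 85 mm) begins 54 mm behind the grasp point. The pads swing forward as they close: fully open they stand 13 mm farther back than shut.
Start: joints at [-1.089, 0.689, -0.195, 1.565, 0.157, 0.902, -0.215], TCP at [0.271, 0.563, 0.228] pointing down, gripper open.
Joint ranges: [-3.01, 3.01], [-0.46, 2.08], [-1.47, 1.51], [0.13, 2.56], [-1, 4.14], [0.04, 2.09], [-2.66, 2.66]. Speed limits (rad/s): [2.57, 2.57, 3.14, 3.14, 3.14, 3.14, 3.14].

## Interface

Orientations are given as a rotation vector (axis times angle).
In Python, from workcell import ctrl gives the robot as it stands.
- The arm moves only by the shell command python3 -m crank 'ROWS' [FORCE]. ROWS is JSON, one flat list of numbers, 7 for each row, row after row: the gripper command: -1 is fully open, 1 is shut, values between are in proportion, then the shift along the tool's x, y, z in m, then the turn, a rotation vector about the tool's x, y, z in rad. In form: [fingers, x, y, z, wx, wy, wz, fingers, x, y, z, wx, wy, wz, ...]. A call has 1 to 8 rows; each row is the pose to reach, as a shift and turn from the pose commanded when the call began, along the tool's axes at that moment; what a row does not reach only later rows make up. A row lasts 1/8 s, in which the tool goes at most 62.5 mm and 10.7 degrees, less where a joint would pass 70% of its speed; a pose out of reach is approached as far as the arm can. A call with a gripper value outside its range is refused whole. The fingers move at their own pace and stop on an object; FORCE is the grip in N (left out, the last holds). Time passes only in rows, so rows that repeat a pose let the fingers close. It gives the time, the measured TCP pose, the force, the opening and the grip force at its end, in the units of the state.
- ctrl.state(): the state, without advancing time (a new reading comes with each control period).
- ctrl.grab_frame(name): name is "scene" or "top"; returns the picture (384x512x3 uint8, blue, green, red); there is no depth.
- ctrl.get_calibration(name): a dict with "fx", "fy", "cx", "cy" (pixels), "k1" (the pictures are not rectified: a ray, as slopes to the right and down, at radius r is drawn at 1 + k1 r^2 times it, then the intrinsics apply), "world_to_cam" (4x4, takes a point from world to camera coordinates). Camera axes: x right, y down, z forward; pixel columns grow to the right and rows downward; lengths in m; the calibration is good to about 2 mm. A picture is of the moment at which its call begins. get_calibration takes no time and is no camera call.
- ctrl.finish_job(): hands the job in; it is judged then, once.
The state is a dict: "time": time; "q": joint angles; "qd": joint speeds; "tau": joint torques, N m; "eef_pos": TCP position; "eef_rot": TCP orientation; "force": force on the tool from outside, world axes, zero at the start; "torque": the same for the moment, N m; "opening": opening from 0.0 (shut) to 1.0 (fully open); "finger_force": force on a finger pad.
Only numpy, scipy, OpenCV 4.12 (cv2) and the standard library are available. Lean on these libraries where they do the work, as an engineer would, in place of code of your own. Each camera call takes 0.05 s, during which the arm holds its last target. There are 200 camera calls.

## Working session

There is one attempt and no reset: what is moved stays moved. The work goes in short steps, Python scripts to look and compute and a shell command to move; the robot and the scene stay as the last step left them, time stands still between calls to the robot, and variables do not carry over. Pictures are saved under pics/ and viewed, at most 14 in all, crops included, and the job is handed in when it is done.

```bash
ls; mkdir -p pics
python3 - <<'E'
from workcell import ctrl
import cv2,numpy as np
for n in("scene","top"):
    f=ctrl.grab_frame(n);cv2.imwrite(f"pics/{n}0.png",cv2.resize(f,(800,600),interpolation=cv2.INTER_CUBIC))
    cv2.imwrite(f"raw_{n}0.png",f)
    c=ctrl.get_calibration(n);print({k:np.round(v,4).tolist() for k,v in c.items()})
s=ctrl.state();print(s)
E
```

```text
pics
{'fx': 415.8368, 'fy': 415.8368, 'cx': 252.6665, 'cy': 193.4298, 'k1': -0.1502, 'world_to_cam': [[0.6135, 0.7895, 0.0186, -0.252], [0.5364, -0.3993, -0.7435, -0.2412], [-0.5795, 0.4661, -0.6685, 1.5562], [0.0, 0.0, 0.0, 1.0]]}
{'fx': 373.7342, 'fy': 373.7342, 'cx': 259.54, 'cy': 182.3277, 'k1': -0.0622, 'world_to_cam': [[-0.0199, -0.9997, -0.0109, -0.0475], [-0.9941, 0.0209, -0.1067, 0.5067], [0.1069, 0.0087, -0.9942, 0.9574], [0.0, 0.0, 0.0, 1.0]]}
{'time': 0.1, 'q': array([-1.08921308,  0.6899602 , -0.19453477,  1.56625644,  0.15729771,
        0.90249638, -0.21512305]), 'qd': array([-0.00039875, -0.00216624,  0.00061556, -0.00259192,  0.00136019,
       -0.00199674,  0.00059416]), 'tau': array([-4.04706181e-03, -5.40600443e+01, -1.27180830e+00, -1.58987206e+01,
        9.33033123e-03,  4.31369932e-03,  2.39297964e-05]), 'eef_pos': array([0.27037703, 0.5628214 , 0.22722275]), 'eef_rot': array([-6.97353067e-01, -3.06293296e+00,  2.67981386e-03]), 'force': array([ 0.21960578, -0.33829102, -0.70075916]), 'torque': array([-0.04276829, -0.03534648,  0.00019802]), 'finger_force': 0.0, 'opening': 1.0003475493832863}
```

View pics/top0.png

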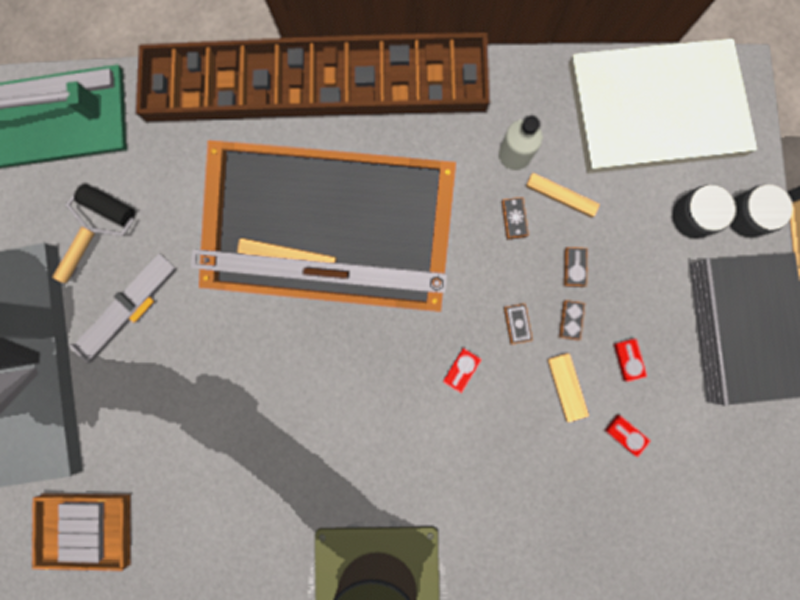

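View pics/scene0.png

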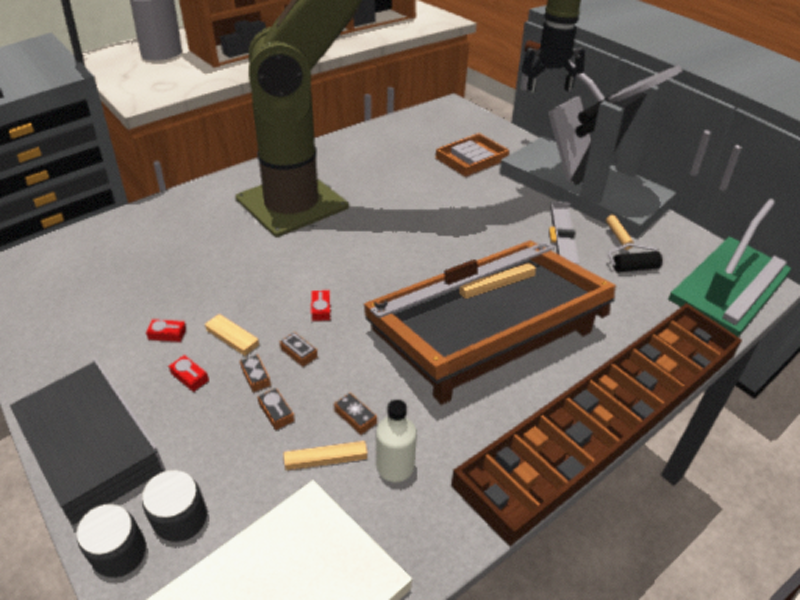

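Four cuts are on the bench: cut4 (515,217), cut2 (575,267), cut1 (572,320) and cut5 (518,323). cut3 is absent. The strap is shut, with the bolt at (437,283), the stud at (205,260) and the stick behind the strap at (285,250). Next I fit the tray and the cuts.

```bash
cat > h.py <<'E'
import numpy as np,cv2
from scipy.spatial.transform import Rotation as R
from scipy.optimize import least_squares
from workcell import ctrl
C={n:ctrl.get_calibration(n) for n in("scene","top")}
def proj(n,P):
    c=C[n];P=np.atleast_2d(P)@c["world_to_cam"][:3,:3].T+c["world_to_cam"][:3,3]
    s=P[:,:2]/P[:,2:];s=s*(1+c["k1"]*(s**2).sum(1,keepdims=True))
    return s*[c["fx"],c["fy"]]+[c["cx"],c["cy"]]
def back(n,uv,z):   # pixel (512x384) -> world point at height z
    c=C[n];K=np.array([[c["fx"],0,c["cx"]],[0,c["fy"],c["cy"]],[0,0,1]])
    s=cv2.undistortPoints(np.array([[uv]],float),K,np.array([c["k1"],0,0,0.])).ravel()
    W=c["world_to_cam"];d=W[:3,:3].T@[*s,1];o=-W[:3,:3].T@W[:3,3]
    return o+d*(z-o[2])/d[2]
def trayT(p):
    T=np.eye(4);T[:3,:3]=(R.from_euler('z',p[2])*R.from_euler('y',-12,degrees=True)).as_matrix();T[:3,3]=[p[0],p[1],.062];return T
def pts(T,P):return np.atleast_2d(P)@T[:3,:3].T+T[:3,3]
def box(L,W,x,y,a,h=.023):
    B=np.array([[i*L/2,j*W/2,k] for i in(-1,1) for j in(-1,1) for k in(0,h)])
    return B@R.from_euler('z',a).as_matrix().T+[x,y,0]
def rel(M,pos): # shift & turn from measured pose to target (rotation matrix M, TCP pos)
    s=ctrl.state();A=R.from_rotvec(s["eef_rot"])
    print("shift",np.round(A.inv().apply(np.array(pos)-s["eef_pos"]),4),"turn",np.round((A.inv()*R.from_matrix(M)).as_rotvec(),3),"t",s["time"])
E
cat > m.py <<'E'
from h import *
obs={"top":([210,142],[455,163],[440,310],[200,287],[437,283],[205,260]),"scene":([615,290],[438,380],[366,308],[530,243])}
tp=np.array([[132,199,27],[132,-199,27],[-107,-199,27],[-107,199,27],[-60,-187,50],[-60,187,41]])/1e3
f=lambda p:np.concatenate([(proj(n,pts(trayT(p),tp[:len(o)]))*1.5625-o).ravel() for n,o in obs.items()])
r=least_squares(f,[.6,.1,0],loss='soft_l1');print(r.x,r.fun.reshape(-1,2).round(1).tolist())
np.save("tray.npy",r.x)
im=cv2.imread("raw_top0.png");hsv=cv2.cvtColor(im,cv2.COLOR_BGR2HSV)
for k,(u,v,L,W) in dict(cut4=(515,217,.068,.036),cut2=(575,267,.066,.036),cut1=(572,320,.064,.034),cut5=(518,323,.064,.036)).items():
    c=np.array([u,v])/1.5625;m=((hsv[...,1]>70)|(hsv[...,2]<90)).astype(np.uint8)
    w=np.zeros_like(m);cv2.circle(w,tuple(int(q) for q in c),17,1,-1);m&=w
    m=cv2.morphologyEx(m,cv2.MORPH_CLOSE,np.ones((9,9)))
    n,lab,st,ce=cv2.connectedComponentsWithStats(m);i=1+st[1:,4].argmax()
    ys,xs=np.nonzero(lab==i);q=cv2.minAreaRect(np.c_[xs,ys].astype(np.float32))
    b=np.array([back("top",p,.012)[:2] for p in cv2.boxPoints(q)]);e1=b[1]-b[0];e2=b[2]-b[1]
    l=e1 if np.hypot(*e1)>np.hypot(*e2) else e2
    if l[0]<0:l=-l
    print(k,b.mean(0).round(4),"yaw",round(np.degrees(np.arctan2(l[1],l[0])),1),np.hypot(*e1).round(3),np.hypot(*e2).round(3))
T=trayT(r.x);g=pts(T,[-.06,-.012,.046])[0];z=T[:3,2]
M=np.c_[T[:3,1],T[:3,0],-z];print(g);rel(M,g+z*.1);rel(M,g+z*.006)
E
python3 m.py
```

```text
[ 0.59219023  0.06998249 -0.11541231] [[-2.6, -3.3], [1.0, -3.1], [1.3, -0.2], [-1.3, -0.3], [0.0, -1.4], [-0.8, -0.8], [-0.4, -5.6], [-3.1, -13.3], [-3.7, -4.6], [-1.2, -3.4]]
cut4 [ 0.6214 -0.2488] yaw 4.9 0.039 0.071
cut2 [ 0.5331 -0.35  ] yaw -3.1 0.038 0.068
cut1 [ 0.442  -0.3386] yaw -9.8 0.065 0.037
cut5 [ 0.4377 -0.2467] yaw 8.0 0.039 0.064
[0.52300962 0.06592205 0.09452009]
shift [-0.4232 -0.3453  0.0355] turn [-0.183 -0.129  1.234] t 0.1
shift [-0.4417 -0.3387  0.1275] turn [-0.183 -0.129  1.234] t 0.1
```

```bash
python3 -m crank '[-1,-0.2,-0.17,0,0,0,0.4, -1,-0.2,-0.17,0,0,0,0.4, -1,-0.2,-0.17,0,0,0,0.4, -1,-0.423,-0.345,0.03,-0.183,-0.129,1.234, -1,-0.423,-0.345,0.03,-0.183,-0.129,1.234, -1,-0.423,-0.345,0.03,-0.183,-0.129,1.234, -1,-0.423,-0.345,0.03,-0.183,-0.129,1.234, -1,-0.423,-0.345,0.03,-0.183,-0.129,1.234]' 40; python3 -m crank '[-0.2,0,0,0,0,0,0,-0.2,0,0,0,0,0,0]'
cat > g.py <<'E'
from h import *
import sys
T=trayT(np.load("tray.npy"));z=T[:3,2]
M=np.c_[T[:3,1],T[:3,0],-z];g=pts(T,[-.06,-.012,.06])[0]
rel(M,g+z*.05);rel(M,g);print(np.round(ctrl.state()["q"],2))
f=ctrl.grab_frame("top");cv2.imwrite("pics/t1.png",cv2.resize(f[130:210,110:310],(800,320),interpolation=cv2.INTER_CUBIC))
E
python3 g.py
```

```text
time: 1.1
eef_pos: [0.4823, 0.1102, 0.2017]
eef_rot: [2.227, 1.977, 0.21]
force: [1.0, -0.2, -0.3]
opening: 0.998
finger_force: 0.0
time: 1.35
eef_pos: [0.4819, 0.112, 0.2017]
eef_rot: [2.224, 1.982, 0.21]
force: [0.4, -0.5, -0.6]
opening: 0.613
finger_force: 0.0
shift [-0.0411  0.0229  0.0504] turn [-0.    -0.001 -0.   ] t 1.35
shift [-0.0411  0.0229  0.1004] turn [-0.    -0.001 -0.   ] t 1.35
[-0.51  0.51  0.18  2.18  0.02  0.27 -0.5 ]
```

View pics/t1.png

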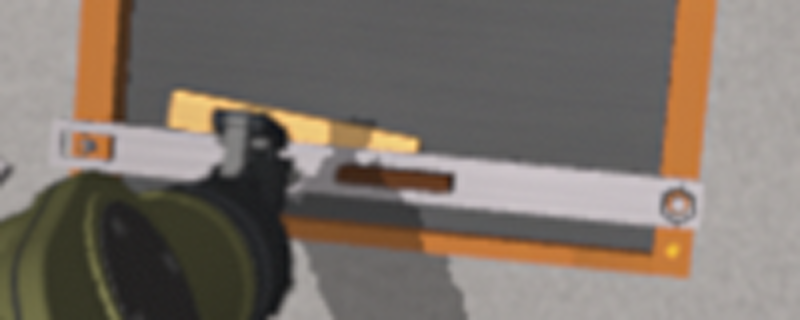

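The picture shows the grip at raw pixel (208.7,174.7), the bolt head at (279.5,181.3) and the stud at (131.5,166.5). I check these against the fit.

Run:
```python
from h import *
T=trayT(np.load("tray.npy"))
print(proj("top",pts(T,np.array([[-60,-12,60],[-60,-187,50],[-60,187,41]])/1e3)))
g=pts(T,[-.06,-.012,.06])[0];print(g,back("top",[208.7,174.7],g[2]))
```

```text
[[207.93618187 173.86427416]
 [279.7115231  180.21296898]
 [130.69637715 165.91576311]]
[0.52011822 0.06625725 0.10821415] [0.51803306 0.06440674 0.10821415]
```

```bash
python3 -m crank '[-0.2,-0.041,0.023,0.05,0,0,0,-0.2,-0.041,0.023,0.05,0,0,0,-0.2,-0.041,0.023,0.05,0,0,0]'
python3 - <<'E'
from h import *
T=trayT(np.load("tray.npy"));z=T[:3,2]
M=np.c_[T[:3,1],T[:3,0],-z];g=pts(T,[-.06,-.012,.06])[0]
rel(M,g)
E
```

```text
time: 1.78
eef_pos: [0.5097, 0.0682, 0.1574]
eef_rot: [2.224, 1.983, 0.209]
force: [-0.5, 0.3, 0.4]
opening: 0.597
finger_force: 0.0
shift [-0.0008  0.0002  0.0503] turn [-0.001 -0.002  0.001] t 1.775
```

```bash
python3 -c "
import numpy as np;p=np.load('tray.npy');p[:2]+=[-.002,-.0012];np.save('tray.npy',p);print(p)"
python3 -m crank '[-0.2,-0.002,-0.002,0.025,0,0,0,-0.2,-0.002,-0.002,0.05,0,0,0,-0.2,-0.002,-0.002,0.05,0,0,0,1,-0.002,-0.002,0.05,0,0,0,1,-0.002,-0.002,0.05,0,0,0,1,-0.002,-0.002,0.05,0,0,0,1,-0.002,-0.002,0.05,0,0,0,1,-0.002,-0.002,0.05,0,0,0]' 60
```

```text
[ 0.59019023  0.06878249 -0.11541231]
time: 2.78
eef_pos: [0.5186, 0.0643, 0.109]
eef_rot: [2.225, 1.981, 0.209]
force: [-0.3, 0.1, -0.2]
opening: 0.0
finger_force: 0.0
```

Run:
```python
from h import *
a=ctrl.grab_frame("top")[120:220,110:310];b=ctrl.grab_frame("scene")[130:250,220:420]
cv2.imwrite("pics/t2.png",np.vstack([cv2.resize(a,(600,300),interpolation=2),cv2.resize(b,(500,300),interpolation=2)[:, :].copy() if 0 else cv2.resize(b,(600,300),interpolation=2)]))
```

```text
(no output)
```

View pics/t2.png

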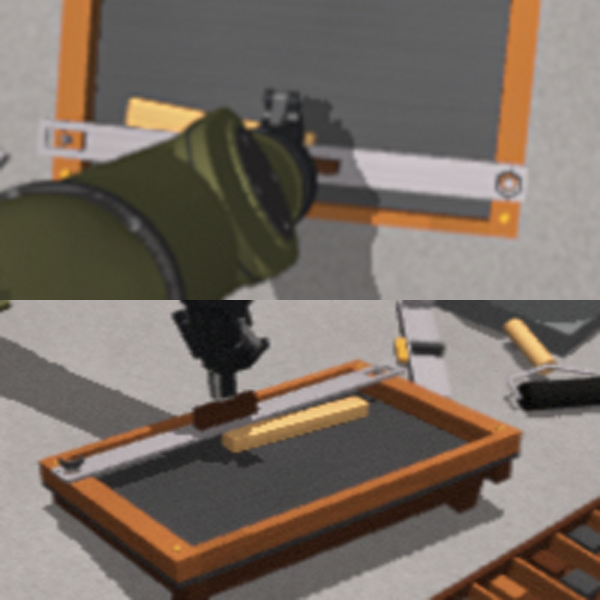

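The fingers closed on the robot's side of the grip. In the scene view the grip middle is at raw (295,174) and the fingertips are hidden behind it. I compare this with the projected positions.

Run:
```python
from h import *
T=trayT(np.load("tray.npy"));s=ctrl.state()
zt=R.from_rotvec(s["eef_rot"]).as_matrix()
tr=lambda P:(np.array(P)-T[:3,3])@T[:3,:3]
print("tcp tray",tr(s["eef_pos"]),zt.round(2).tolist())
for n in C: print(n,"tray pts",proj(n,pts(T,np.array([[-60,-12,46],[-60,-12,60],[-60,187,41],[-60,-187,50],[132,199,27],[132,-199,27],[-107,-199,27],[-107,199,27]])/1e3)).round(1).tolist(),"tip",proj(n,s["eef_pos"]+zt[:,2]*.025).round(1))
```

```text
tcp tray [-0.05934639 -0.01277076  0.06050425] [[0.12, 0.97, 0.21], [0.99, -0.11, -0.02], [0.0, 0.21, -0.98]]
scene tray pts [[293.6, 173.8], [293.4, 169.6], [344.7, 155.4], [242.0, 192.5], [392.5, 181.8], [277.4, 234.4], [231.2, 194.0], [337.8, 153.2]] tip [[293.7 177. ]]
top tray pts [[209.4, 174.2], [208.4, 174.7], [131.2, 166.7], [280.2, 181.0], [133.2, 89.5], [292.4, 103.1], [282.9, 199.1], [127.6, 184.2]] tip [[210.4 173.6]]
```

```bash
python3 -m crank '[1,0,0,-0.003,0,0,0,1,0,0,-0.006,0,0,0,1,0,0,-0.006,0,0,0]'
python3 - <<'E'
from h import *
b=ctrl.grab_frame("scene")[140:200,250:350]
cv2.imwrite("pics/t3.png",cv2.resize(b,(800,480),interpolation=2))
E
```

```text
time: 3.25
eef_pos: [0.5175, 0.0645, 0.1151]
eef_rot: [2.225, 1.981, 0.21]
force: [-0.3, -0.3, 0.1]
opening: -0.0
finger_force: 0.0
```

View pics/t3.png

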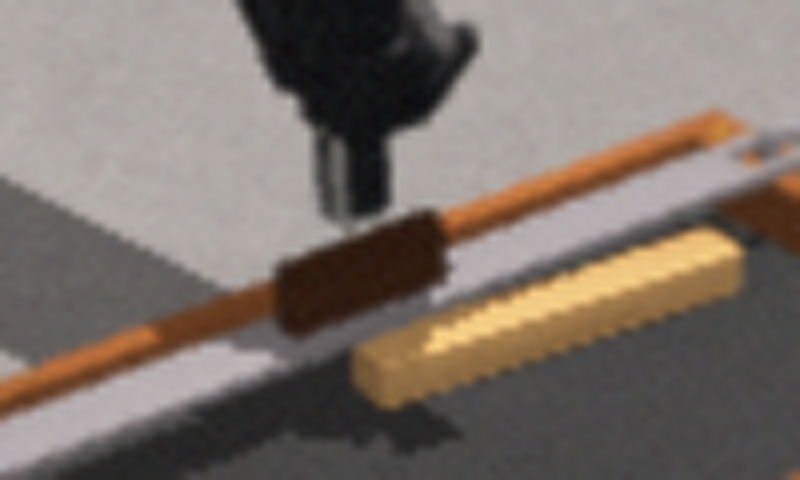

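The shut fingertips end at about raw (293.8,167.8), above the grip. They aren't where I expected relative to the TCP, so I check against the starting picture.

Run:
```python
from h import *
A=R.from_rotvec([-6.97353067e-01,-3.06293296e+00,2.68e-3]).as_matrix();p=np.array([0.27037703,0.5628214,0.22722275])
for d in(-.02,0,.012,.025):print(d,[proj("scene",p+A[:,2]*d+A[:,1]*k).round(1).tolist() for k in(-.05,0,.05)])
s=ctrl.state();B=R.from_rotvec(s["eef_rot"]).as_matrix()
for d in(-.02,0,.01,.025):print(d,proj("scene",s["eef_pos"]+B[:,2]*d).round(1))
a=cv2.imread("raw_scene0.png")[10:70,310:410];b=ctrl.grab_frame("scene")[125:185,240:340]
cv2.imwrite("pics/t4.png",np.hstack([cv2.resize(x,(400,240),interpolation=2) for x in(a,b)]))
```

```text
-0.02 [[[338.3, 57.4]], [[350.9, 56.8]], [[363.2, 56.3]]]
0 [[[337.6, 62.5]], [[350.0, 61.8]], [[362.2, 61.2]]]
0.012 [[[337.1, 65.5]], [[349.5, 64.8]], [[361.7, 64.2]]]
0.025 [[[336.7, 68.7]], [[349.0, 68.0]], [[361.1, 67.3]]]
-0.02 [[293.  161.7]]
0 [[293.3 167.8]]
0.01 [[293.4 170.8]]
0.025 [[293.7 175.2]]
```

View pics/t4.png

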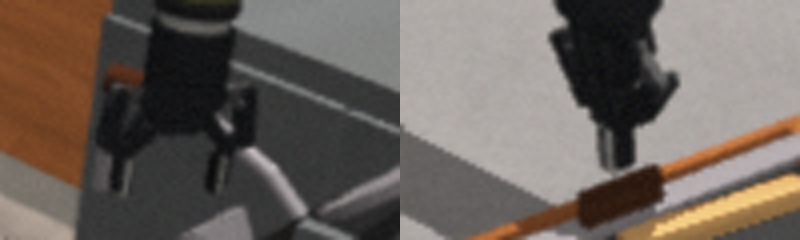

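Run:
```python
from h import *
A=R.from_rotvec([2.224,1.982,.21]).as_matrix();p=np.array([.4819,.112,.2017])
for d in(-.05,-.02,0,.02):
  q=np.array([proj("top",p+A[:,2]*d+A[:,1]*k+A[:,0]*i)[0] for k in(.025,.04,.055) for i in(-.011,.011)])
  print(d,((q-[110,130])*4).round(0).tolist())
```

```text
-0.05 [[284.0, 189.0], [241.0, 185.0], [286.0, 160.0], [243.0, 156.0], [288.0, 130.0], [245.0, 126.0]]
-0.02 [[298.0, 184.0], [256.0, 180.0], [300.0, 156.0], [258.0, 152.0], [302.0, 128.0], [260.0, 124.0]]
0 [[306.0, 181.0], [266.0, 177.0], [308.0, 153.0], [268.0, 150.0], [310.0, 126.0], [270.0, 122.0]]
0.02 [[314.0, 178.0], [275.0, 174.0], [316.0, 151.0], [277.0, 147.0], [318.0, 124.0], [279.0, 120.0]]
```

```bash
python3 -m crank '[-0.3,0,0,-0.014,0,0,0,-0.3,0,0,-0.014,0,0,0,-0.3,0,0,-0.014,0,0,0,-0.3,0,0,-0.014,0,0,0]'
python3 - <<'E'
from h import *
s=ctrl.state();B=R.from_rotvec(s["eef_rot"]).as_matrix()
for d in(-.02,0,.025):print(d,[proj("scene",s["eef_pos"]+B[:,2]*d+B[:,1]*k).round(1).tolist() for k in(-.028,.028)])
b=ctrl.grab_frame("scene")[125:195,240:340]
cv2.imwrite("pics/t5.png",cv2.resize(b,(800,560),interpolation=2))
E
```

```text
time: 3.85
eef_pos: [0.5144, 0.0648, 0.1283]
eef_rot: [2.225, 1.981, 0.209]
force: [0.2, -0.1, 0.6]
opening: 0.653
finger_force: 0.0
-0.02 [[[287.2, 154.1]], [[298.6, 160.9]]]
0 [[[287.5, 160.2]], [[298.8, 167.1]]]
0.025 [[[287.9, 167.6]], [[299.1, 174.7]]]
```

View pics/t5.png

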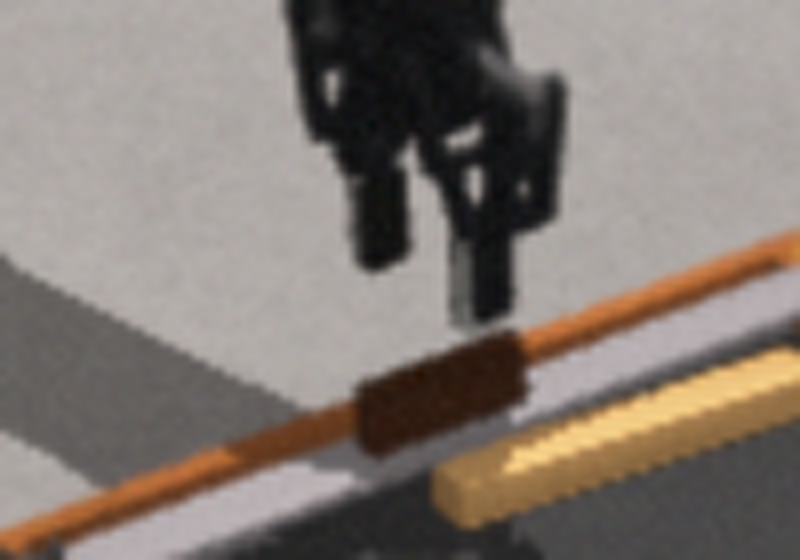

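The fingertips sit about 25 mm higher than the reported TCP implies, both here and in the starting picture (within about 3 mm in y). So the tip is effectively at the reported TCP. I go lower, watching the force.

```bash
python3 -m crank '[-0.3,0,0,0.02,0,0,0,-0.3,0,0,0.03,0,0,0,-0.3,0,0,0.038,0,0,0,-0.3,0,0,0.038,0,0,0]' 60; python3 -m crank '[1,0,0,0.005,0,0,0,1,0,0,0.005,0,0,0,1,0,0,0.005,0,0,0,1,0,0,0.005,0,0,0,1,0,0,0.005,0,0,0,1,0,0,0.005,0,0,0]'
```

```text
time: 4.4
eef_pos: [0.5241, 0.0641, 0.0936]
eef_rot: [2.227, 1.983, 0.201]
force: [1.1, -0.0, 1.3]
opening: 0.653
finger_force: 0.0
time: 5.15
eef_pos: [0.525, 0.0639, 0.0893]
eef_rot: [2.227, 1.983, 0.202]
force: [-0.5, 0.5, -2.1]
opening: 0.123
finger_force: 59.7
```

```bash
python3 -m crank '[1,0,0,-0.006,0,0.02,0,1,0,0,-0.010,0,0.04,0,1,0,0,-0.014,0,0.06,0,1,0,0,-0.018,0,0.08,0,1,0,0,-0.018,0,0.08,0,1,0,0,-0.018,0,0.08,0]'
python3 - <<'E'
from h import *
b=ctrl.grab_frame("scene")[125:215,220:360]
cv2.imwrite("pics/t6.png",cv2.resize(b,(800,514),interpolation=2))
T=trayT(np.load("tray.npy"));s=ctrl.state()
print("tcp tray",(np.array(s["eef_pos"])-T[:3,3])@T[:3,:3],s["q"].round(2))
E
```

```text
time: 5.9
eef_pos: [0.5214, 0.0642, 0.1068]
eef_rot: [2.253, 2.022, 0.295]
force: [-0.6, 0.1, -3.3]
opening: 0.124
finger_force: 59.7
tcp tray [-0.05710798 -0.01237006  0.05791046] [-0.15  0.72 -0.09  2.19  1.15  0.05 -1.46]
```

View pics/t6.png

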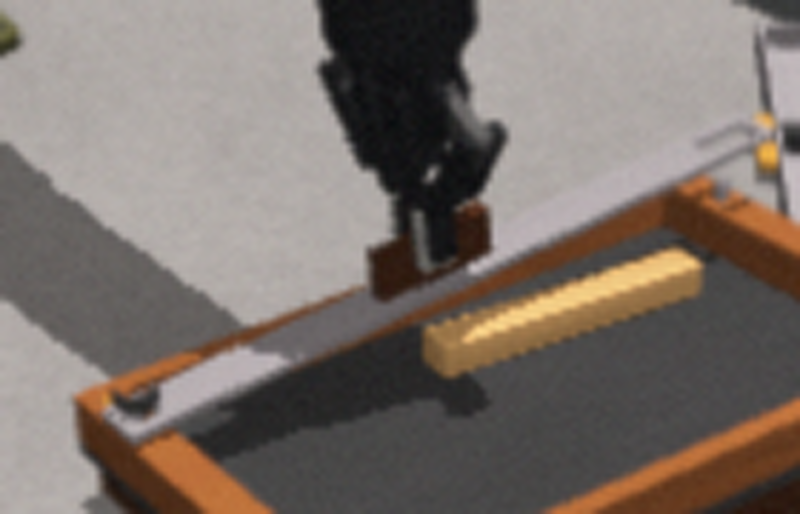

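The strap is gripped and its left end is clear of the stud, with the slot end at (750,130) above the stud at (722,190). Now I swing it.

```bash
python3 -m crank '[1,-0.002,0.0266,-0.0002,-0.012,0,0.152,1,-0.0081,0.0527,-0.0006,-0.024,0,0.305,1,-0.018,0.0774,-0.0014,-0.037,0,0.457,1,-0.0317,0.1004,-0.0025,-0.049,0,0.609,1,-0.0486,0.1211,-0.0039,-0.061,0,0.761,1,-0.0684,0.1388,-0.0055,-0.073,0,0.914,1,-0.0908,0.1535,-0.0073,-0.086,0,1.066,1,-0.1151,0.1645,-0.0092,-0.098,0,1.218]'; python3 -m crank '[1,0,0,0,0,0,0,1,0,0,0,0,0,0]'
python3 - <<'E'
from h import *
b=ctrl.grab_frame("scene")[100:270,210:410]
cv2.imwrite("pics/t7.png",cv2.resize(b,(700,595),interpolation=2))
T=trayT(np.load("tray.npy"));s=ctrl.state();A=R.from_rotvec(s["eef_rot"]).as_matrix()
print("tcp tray",(np.array(s["eef_pos"])-T[:3,3])@T[:3,:3],s["q"].round(2)); print((T[:3,:3].T@A).round(3))
E
```

```text
time: 6.95
eef_pos: [0.6654, -0.0699, 0.1384]
eef_rot: [3.054, 0.354, 0.419]
force: [-4.4, 0.2, -4.5]
opening: 0.123
finger_force: 59.7
time: 7.2
eef_pos: [0.665, -0.0679, 0.1385]
eef_rot: [3.052, 0.368, 0.42]
force: [-4.2, -0.6, -4.0]
opening: 0.119
finger_force: 59.6
tcp tray [ 0.10407148 -0.12711097  0.05618888] [ 0.2   0.77 -0.28  1.8   0.57  0.36 -1.83]
[[ 0.936  0.346  0.064]
 [ 0.345 -0.938  0.025]
 [ 0.069 -0.002 -0.998]]
```

View pics/t7.png

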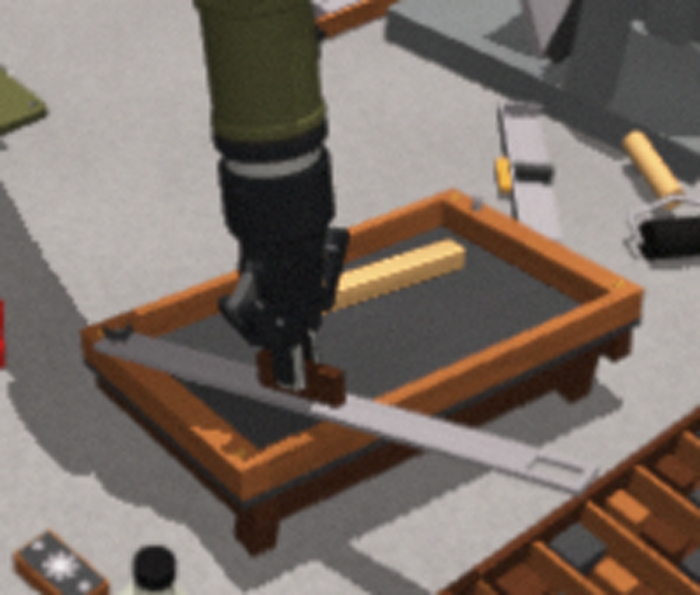

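The strap now points 70° up the slope over the upper wall. I lower it, release it, and retreat to find the stick.

```bash
python3 -m crank '[1,0,0,0.005,0,-0.023,0,1,0,0,0.01,0,-0.046,0,1,-0.001,0,0.016,0,-0.069,0,1,-0.001,0,0.016,0,-0.069,0,-0.5,-0.001,0,0.016,0,-0.069,0,-0.5,-0.001,0,0.016,0,-0.069,0,-0.5,-0.001,0,0.016,0,-0.069,0]'; python3 -m crank '[-0.5,0,0,-0.04,0,0,0,-0.5,0,0,-0.09,0,0,0,-0.5,0.02,-0.05,-0.12,0,0,0,-0.5,0.04,-0.1,-0.12,0,0,0,-0.5,0.04,-0.15,-0.12,0,0,0,-0.5,0.04,-0.15,-0.12,0,0,0]';  cat > st.py <<'E'
from h import *
import sys
f=ctrl.grab_frame("top");g=ctrl.grab_frame("scene")
for n,im in(("top",f),("scene",g)):
    cv2.imwrite(f"raw_{n}1.png",im)
T=trayT(np.load("tray.npy"));hsv=cv2.cvtColor(f,cv2.COLOR_BGR2HSV)
hull=proj("top",pts(T,np.array([[118,173,0],[118,-173,0],[-93,-173,0],[-93,173,0]])/1e3)).astype(np.int32)
w=np.zeros(f.shape[:2],np.uint8);cv2.fillConvexPoly(w,hull,1)
m=((hsv[...,0]>15)&(hsv[...,0]<30)&(hsv[...,1]>70)&(hsv[...,2]>120)).astype(np.uint8)&w
n,lab,s,c=cv2.connectedComponentsWithStats(m)
for i in range(1,n):
    if s[i,4]<40:continue
    ys,xs=np.nonzero(lab==i);q=cv2.minAreaRect(np.c_[xs,ys].astype(np.float32))
    print(s[i,4],q)
    # to tray plane z=14
    def bt(uv):
        a=back("top",uv,0.);b=back("top",uv,.2);d=b-a;o=T[:3,3]+T[:3,2]*.014
        return ((a+d*((o-a)@T[:3,2])/(d@T[:3,2]))-T[:3,3])@T[:3,:3]
    b=np.array([bt(p) for p in cv2.boxPoints(q)])*1e3;print(b.round(0).tolist(),b.mean(0).round(1))
    e=max(b[1]-b[0],b[2]-b[1],key=np.linalg.norm);print("long dir",np.degrees(np.arctan2(e[1],e[0])).round(1))
E
python3 st.py
```

```text
time: 8.12
eef_pos: [0.673, -0.0688, 0.1257]
eef_rot: [3.056, 0.36, 0.328]
force: [-0.3, -0.3, -0.2]
opening: 0.743
finger_force: 0.0
time: 8.88
eef_pos: [0.6498, 0.0963, 0.2402]
eef_rot: [3.06, 0.374, 0.327]
force: [0.4, -0.9, -0.5]
opening: 0.749
finger_force: 0.0
155 ((206.5, 167.5), (11.0, 15.0), 90.0)
[[-34.0, 22.0, 14.0], [-31.0, -16.0, 14.0], [-59.0, -19.0, 14.0], [-62.0, 20.0, 14.0]] [-46.7   1.8  14. ]
long dir -84.7
```

```bash
python3 -m crank '[-0.5,0,0.06,0,0,0,0,-0.5,0,0.12,0,0,0,0,-0.5,-0.05,0.18,0,0,0,0,-0.5,-0.1,0.24,0,0,0,0,-0.5,-0.1,0.30,0,0,0,0,-0.5,-0.1,0.30,0,0,0,0,-0.5,-0.1,0.3,0,0,0,0]'; python3 st.py; cp raw_top1.png pics/top1.png
python3 - <<'E'
import cv2;cv2.imwrite("pics/t8.png",cv2.resize(cv2.imread("raw_top1.png")[80:290,110:440],(800,509),interpolation=2))
E
```

```text
time: 9.85
eef_pos: [0.6212, -0.2325, 0.2401]
eef_rot: [3.055, 0.345, 0.322]
force: [0.3, 0.2, -0.4]
opening: 0.751
finger_force: 0.0
637 ((182.7692413330078, 162.6538543701172), (63.73774337768555, 10.394155502319336), 11.309932708740234)
[[-45.0, 147.0, 14.0], [-18.0, 144.0, 14.0], [-35.0, -19.0, 14.0], [-62.0, -16.0, 14.0]] [-39.9  63.8  14. ]
long dir -96.0
```

View pics/t8.png

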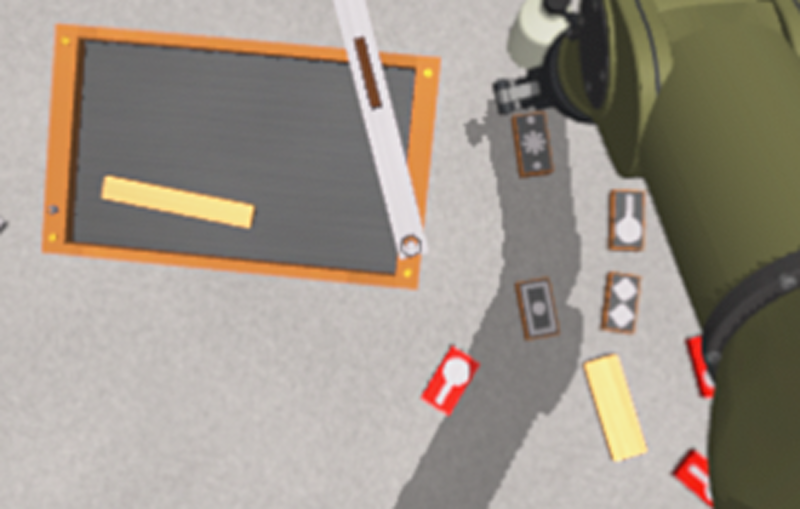

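The stick lies clear in the tray, with its centre at (177,202) in the crop. The strap stays open, and all four cuts are where they were.

```bash
cat >> h.py <<'E'
T=trayT(np.load("tray.npy"))
def tray_pose(x,y,z,a): # a: direction of tool x in tray, deg
    t=T[:3,:3]@[np.cos(np.radians(a)),np.sin(np.radians(a)),0];zz=-T[:3,2]
    return np.c_[t,np.cross(zz,t),zz],pts(T,[x,y,z])[0]
def bench_pose(x,y,z,a):
    t=np.array([np.cos(np.radians(a)),np.sin(np.radians(a)),0]);zz=np.array([0,0,-1.])
    return np.c_[t,np.cross(zz,t),zz],np.array([x,y,z])
E
python3 -c "
from h import *
rel(*tray_pose(-.04,.064,.14,84))"
```

```text
shift [-0.0129 -0.3808  0.0211] turn [ 0.003 -0.006 -1.119] t 9.95
```

```bash
python3 -m crank '[-0.1,0,-0.06,0,0,0,-0.18,-0.1,-0.005,-0.12,0,0,0,-0.36,-0.1,-0.007,-0.18,0,0,0,-0.54,-0.1,-0.009,-0.24,0,0,0,-0.72,-0.1,-0.011,-0.3,0.01,0,0,-0.9,-0.1,-0.013,-0.36,0.02,0,0,-1.08,-0.1,-0.013,-0.381,0.021,0,0,-1.12,-0.1,-0.013,-0.381,0.021,0,0,-1.12]'; python3 -c "
from h import *
rel(*tray_pose(-.04,.064,.007,84))"
```

```text
time: 10.95
eef_pos: [0.5283, 0.1444, 0.1907]
eef_rot: [2.32, 1.876, 0.231]
force: [0.7, 0.0, -0.0]
opening: 0.549
finger_force: 0.0
shift [-0.0045  0.0017  0.1335] turn [ 0.004 -0.006  0.009] t 10.95
```

```bash
python3 -m crank '[-0.1,-0.004,0.002,0.05,0,0,0,-0.1,-0.004,0.002,0.1,0,0,0,-0.1,-0.004,0.002,0.12,0,0,0,-0.1,-0.004,0.002,0.13,0,0,0,-0.1,-0.004,0.002,0.133,0,0,0,-0.1,-0.004,0.002,0.133,0,0,0]' 50; python3 -m crank '[1,0,0,0,0,0,0,1,0,0,0,0,0,0,1,0,0,0,0,0,0,1,0,0,0,0,0,0]';python3 -m crank '[1,0,0,-0.05,0,0,0,1,0,0,-0.10,0,0,0,1,0,0,-0.12,0,0,0,1,0,0,-0.12,0,0,0]';python3 -c "
from h import *
rel(*bench_pose(.52,-.45,.15,80));rel(*bench_pose(.52,-.45,.15,0));print(ctrl.state()['q'].round(2))"
```

```text
time: 11.7
eef_pos: [0.559, 0.1324, 0.0612]
eef_rot: [2.326, 1.865, 0.228]
force: [-0.5, -0.2, 0.5]
opening: 0.549
finger_force: 0.0
time: 12.2
eef_pos: [0.559, 0.133, 0.0617]
eef_rot: [2.325, 1.866, 0.229]
force: [-2.1, -1.4, 5.9]
opening: 0.26
finger_force: 49.7
time: 12.7
eef_pos: [0.534, 0.136, 0.1797]
eef_rot: [2.325, 1.866, 0.233]
force: [-0.3, -0.0, -1.0]
opening: 0.26
finger_force: 49.4
shift [-0.576   0.1058  0.0383] turn [ 0.216 -0.021 -0.043] t 12.7
shift [-0.576   0.1058  0.0383] turn [ 0.164 -0.168  1.347] t 12.7
[-0.1   0.63 -0.48  2.03  0.89  0.51 -1.47]
```

```bash
python3 -m crank '[1,-0.06,0,-0.01,0,0,0,1,-0.12,0.02,-0.01,0,0,0,1,-0.18,0.03,-0.01,0,0,0.15,1,-0.24,0.04,-0.01,0.02,-0.02,0.3,1,-0.3,0.05,-0.01,0.05,-0.05,0.45,1,-0.36,0.06,0,0.07,-0.08,0.6,1,-0.42,0.08,0,0.1,-0.1,0.75,1,-0.45,0.085,0,0.11,-0.11,0.9]'; python3 -c "
from h import *
rel(*bench_pose(.52,-.45,.12,0))"
```

```text
time: 13.7
eef_pos: [0.5174, -0.3268, 0.1833]
eef_rot: [3.013, 0.67, 0.079]
force: [0.4, 0.5, -1.3]
opening: 0.261
finger_force: 49.4
shift [-0.0524  0.1085  0.0683] turn [ 0.054 -0.052  0.437] t 13.7
```

```bash
python3 -m crank '[1,-0.03,0.05,0.01,0.02,-0.02,0.18,1,-0.05,0.1,0.03,0.04,-0.04,0.35,1,-0.052,0.108,0.068,0.054,-0.052,0.437,1,-0.052,0.108,0.068,0.054,-0.052,0.437,1,-0.052,0.108,0.068,0.054,-0.052,0.437]'; python3 -c "
from h import *
rel(*bench_pose(.52,-.45,.012,0))"
```

```text
time: 14.32
eef_pos: [0.523, -0.4429, 0.1221]
eef_rot: [-3.14, -0.022, -0.002]
force: [0.2, 1.0, -0.5]
opening: 0.263
finger_force: 49.4
shift [-0.0032  0.0072  0.1101] turn [-0.001 -0.001  0.014] t 14.325
```

```bash
python3 -m crank '[1,-0.003,0.007,0.05,0,0,0.014,1,-0.003,0.007,0.09,0,0,0.014,1,-0.003,0.007,0.105,0,0,0.014,1,-0.003,0.007,0.112,0,0,0.014,1,-0.003,0.007,0.112,0,0,0.014,-0.1,-0.003,0.007,0.112,0,0,0.014,-0.1,-0.003,0.007,0.112,0,0,0.014,-0.1,-0.003,0.007,0.112,0,0,0.014]'; python3 -m crank '[-0.1,0,0,-0.05,0,0,0,-0.1,0,0,-0.11,0,0,0,-0.1,0,0,-0.17,0,0,0,-0.1,0,0,-0.17,0,0,0]';python3 -c "
from h import *
rel(*bench_pose(.442,-.3386,.16,-9.8))
rel(*bench_pose(.533,-.35,.16,-3))"
```

```text
time: 15.32
eef_pos: [0.5201, -0.4516, 0.0108]
eef_rot: [-3.142, 0.005, -0.004]
force: [1.2, 0.3, 0.4]
opening: 0.549
finger_force: 0.0
time: 15.82
eef_pos: [0.523, -0.4534, 0.1866]
eef_rot: [3.135, -0.006, 0.018]
force: [-0.1, -0.2, -0.5]
opening: 0.547
finger_force: 0.0
shift [-0.0817 -0.1147  0.025 ] turn [ 0.005 -0.012  0.167] t 15.825
shift [ 0.0093 -0.1036  0.0261] turn [ 0.006 -0.012  0.049] t 15.825
```

```bash
cat > d.py <<'E'
from h import *
def det(save=None):
    im=ctrl.grab_frame("top")
    if save:cv2.imwrite(save,im)
    hsv=cv2.cvtColor(im,cv2.COLOR_BGR2HSV).astype(int)
    m=(((hsv[...,1]>60)|(hsv[...,2]<85))&~((hsv[...,1]>180)&(hsv[...,2]>150))).astype(np.uint8)
    w=np.zeros_like(m);cv2.fillConvexPoly(w,proj("top",[[.75,-.17,0],[.75,-.42,0],[.36,-.42,0],[.36,-.17,0]]).astype(np.int32),1)
    m=cv2.morphologyEx(m,cv2.MORPH_CLOSE,np.ones((3,3),np.uint8))
    cs,_=cv2.findContours(m,cv2.RETR_EXTERNAL,cv2.CHAIN_APPROX_NONE)
    for c in cs:
        q=cv2.minAreaRect(c);u,v=int(q[0][0]),int(q[0][1])
        if not(250<q[1][0]*q[1][1]<700) or not w[v,u]:continue
        b=np.array([back("top",p,.012)[:2] for p in cv2.boxPoints(q)]);e1=b[1]-b[0];e2=b[2]-b[1]
        l=max(e1,e2,key=np.linalg.norm);l=l*np.sign(l[0])
        print("blob",b.mean(0).round(4),"yaw",np.degrees(np.arctan2(l[1],l[0])).round(1),np.sort([np.hypot(*e1),np.hypot(*e2)]).round(3))
if __name__=="__main__":det()
E
python3 d.py; python3 -c "
from h import *
rel(*bench_pose(.4377,-.2467,.10,8))"
```

```text
blob [ 0.4375 -0.2469] yaw 8.5 [0.04  0.065]
blob [ 0.4416 -0.3395] yaw -10.8 [0.04  0.065]
blob [ 0.5331 -0.35  ] yaw -3.1 [0.038 0.068]
blob [ 0.6211 -0.2489] yaw 5.1 [0.04  0.072]
blob [ 0.6605 -0.3343] yaw 63.0 [0.03  0.132]
shift [-0.0845 -0.2056  0.0821] turn [ 0.003 -0.006 -0.143] t 15.875
```

```bash
python3 -m crank '[0,-0.03,-0.06,0,0,0,-0.05,0,-0.05,-0.12,0,0,0,-0.1,0,-0.07,-0.18,0.02,0,0,-0.143,0,-0.084,-0.205,0.06,0,0,-0.143,0,-0.084,-0.205,0.082,0,0,-0.143,0,-0.084,-0.205,0.082,0,0,-0.143]'; python3 -c "
from h import *
rel(*bench_pose(.4377,-.2467,.009,8.2))"
```

```text
time: 16.62
eef_pos: [0.4343, -0.245, 0.0961]
eef_rot: [-3.131, -0.221, 0.006]
force: [0.1, 0.3, 0.3]
opening: 0.496
finger_force: 0.0
shift [0.0034 0.0025 0.0871] turn [-0.003  0.003 -0.002] t 16.625
```

```bash
python3 -m crank '[-0.4,0.003,0.002,0.02,0,0,0,-0.4,0.003,0.002,0.04,0,0,0,-0.4,0.003,0.002,0.065,0,0,0,-0.4,0.003,0.002,0.082,0,0,0,-0.4,0.003,0.002,0.087,0,0,0,-0.4,0.003,0.002,0.087,0,0,0]' 50; python3 -m crank '[1,0,0,0,0,0,0,1,0,0,0,0,0,0,1,0,0,0,0,0,0,1,0,0,0,0,0,0]';python3 -m crank '[1,0,0,-0.05,0,0,0,1,0,0,-0.10,0,0,0,1,0,0,-0.15,0,0,0,1,0,0,-0.18,0,0,0,1,0,0,-0.18,0,0,0]';python3 -c "
from h import *
rel(*tray_pose(-.053,.10,.12,0));print(ctrl.state()['q'].round(2))"
```

```text
time: 17.38
eef_pos: [0.4399, -0.248, 0.0114]
eef_rot: [-3.134, -0.218, -0.003]
force: [-0.1, 0.8, 0.9]
opening: 0.703
finger_force: 0.0
time: 17.88
eef_pos: [0.4402, -0.2479, 0.0122]
eef_rot: [3.134, 0.219, 0.005]
force: [-0.9, 0.5, 6.0]
opening: 0.403
finger_force: 50.0
time: 18.5
eef_pos: [0.4407, -0.2485, 0.1937]
eef_rot: [3.132, 0.218, 0.01]
force: [-0.4, -0.4, -0.8]
opening: 0.4
finger_force: 50.4
shift [ 0.1428 -0.4096  0.0251] turn [-0.025  0.202  0.254] t 18.5
[ 0.7   0.61 -0.44  1.96  0.41  0.66 -1.43]
```

```bash
python3 -m crank '[1,0.02,-0.055,-0.005,0,0.03,0.04,1,0.04,-0.11,-0.005,0,0.06,0.08,1,0.06,-0.17,0,0,0.09,0.12,1,0.08,-0.23,0,-0.01,0.12,0.16,1,0.1,-0.29,0.005,-0.015,0.15,0.2,1,0.12,-0.35,0.01,-0.02,0.18,0.23,1,0.143,-0.41,0.025,-0.025,0.202,0.254,1,0.143,-0.41,0.025,-0.025,0.202,0.254]';python3 -m crank '[1,0,0,0,0,0,0,1,0,0,0,0,0,0]' ;python3 -c "
from h import *
rel(*tray_pose(-.053,.10,.013,0))"
```

```text
time: 19.5
eef_pos: [0.5224, 0.1863, 0.1648]
eef_rot: [3.115, -0.161, 0.318]
force: [0.7, -0.9, -0.8]
opening: 0.4
finger_force: 50.4
time: 19.75
eef_pos: [0.5236, 0.1754, 0.1663]
eef_rot: [3.108, -0.184, 0.317]
force: [-0.1, 0.1, -1.1]
opening: 0.403
finger_force: 50.4
shift [ 0.0027 -0.0019  0.1053] turn [ 0.001  0.006 -0.003] t 19.75
```

```bash
python3 -m crank '[1,0.003,-0.002,0.04,0,0.005,0,1,0.003,-0.002,0.08,0,0.005,0,1,0.003,-0.002,0.095,0,0.005,0,1,0.003,-0.002,0.102,0,0.005,0,1,0.003,-0.002,0.105,0,0.005,0,1,0.003,-0.002,0.105,0,0.005,0]'; python3 -m crank '[-0.2,0,0,0,0,0,0,-0.2,0,0,0,0,0,0,-0.2,0,0,0,0,0,0,-0.2,0,0,-0.03,0,0,0,-0.2,0,0,-0.08,0,0,0,-0.2,0,0,-0.13,0,0,0,-0.2,0,0,-0.13,0,0,0]'; python3 -c "
from h import *
rel(*bench_pose(.6214,-.2489,.18,5.1))"
```

```text
time: 20.5
eef_pos: [0.5486, 0.1777, 0.0653]
eef_rot: [3.109, -0.18, 0.329]
force: [0.1, 0.2, -0.3]
opening: 0.399
finger_force: 50.4
time: 21.38
eef_pos: [0.5228, 0.1816, 0.1952]
eef_rot: [3.112, -0.18, 0.337]
force: [0.3, 1.1, -0.4]
opening: 0.597
finger_force: 0.0
shift [0.1411 0.4164 0.0438] turn [ 0.016 -0.215 -0.204] t 21.375
```

```bash
python3 -m crank '[-0.3,0.01,0.06,0,0,-0.03,-0.03,-0.3,0.02,0.12,0,0,-0.06,-0.06,-0.3,0.03,0.18,0,0,-0.1,-0.1,-0.3,0.05,0.24,0.01,0,-0.13,-0.13,-0.3,0.06,0.3,0.01,0,-0.16,-0.16,-0.3,0.08,0.36,0.02,0.01,-0.19,-0.18,-0.3,0.08,0.416,0.03,0.016,-0.215,-0.204,-0.3,0.08,0.416,0.03,0.016,-0.215,-0.204]';python3 d.py; python3 -c "
from h import *
print('bottle',back('top',[530/1.5625,125/1.5625],.15),back('scene',[396/1.5625,410/1.5625],.15),back('top',[527/1.5625,130/1.5625],.15))
rel(*bench_pose(.6174,-.2489,.13,5.1));rel(*bench_pose(.6174,-.2489,.011,5.1))"
```

```text
time: 22.38
eef_pos: [0.5547, -0.2502, 0.1751]
eef_rot: [3.133, 0.122, -0.018]
force: [0.0, 1.1, -0.1]
opening: 0.65
finger_force: 0.0
blob [ 0.442  -0.3386] yaw -10.3 [0.038 0.065]
bottle [ 0.7337154  -0.25374899  0.15      ] [ 0.74414336 -0.26042469  0.15      ] [ 0.7258245  -0.24876322  0.15      ]
shift [0.0616 0.0082 0.0453] turn [ 0.003  0.01  -0.006] t 22.425
shift [0.0627 0.0078 0.1643] turn [ 0.003  0.01  -0.006] t 22.425
```

```bash
python3 -m crank '[-0.4,0.06,0.008,0.045,0,0.01,0,-0.4,0.062,0.008,0.09,0.003,0.01,-0.006,-0.4,0.063,0.008,0.13,0.003,0.01,-0.006,-0.4,0.063,0.008,0.155,0.003,0.01,-0.006,-0.4,0.063,0.008,0.164,0.003,0.01,-0.006,-0.4,0.063,0.008,0.164,0.003,0.01,-0.006,-0.4,0.063,0.008,0.164,0.003,0.01,-0.006]'; python3 -m crank '[1,0,0,0,0,0,0,1,0,0,0,0,0,0,1,0,0,0,0,0,0,1,0,0,0,0,0,0]';python3 -m crank '[1,0,0,-0.05,0,0,0,1,0,0,-0.10,0,0,0,1,0,0,-0.16,0,0,0,1,0,0,-0.18,0,0,0,1,0,0,-0.18,0,0,0]';python3 -c "
from h import *
rel(*tray_pose(-.057,.03,.12,0))"
```

```text
time: 23.3
eef_pos: [0.6211, -0.2452, 0.0152]
eef_rot: [3.138, 0.15, 0.009]
force: [0.3, -0.4, 0.4]
opening: 0.701
finger_force: 0.0
time: 23.8
eef_pos: [0.6208, -0.2458, 0.0153]
eef_rot: [3.137, 0.149, 0.009]
force: [-0.6, -0.0, 6.7]
opening: 0.397
finger_force: 49.5
time: 24.42
eef_pos: [0.6205, -0.2458, 0.196]
eef_rot: [3.137, 0.149, 0.012]
force: [-0.6, 0.6, -0.7]
opening: 0.394
finger_force: 50.1
shift [-0.0733 -0.3623  0.0272] turn [-0.021  0.201  0.21 ] t 24.425
```

```bash
python3 -m crank '[1,-0.015,-0.06,-0.02,0,0.03,0.03,1,-0.03,-0.12,-0.02,0,0.06,0.06,1,-0.045,-0.18,-0.02,0,0.09,0.1,1,-0.06,-0.24,-0.01,-0.01,0.12,0.14,1,-0.07,-0.3,0,-0.015,0.15,0.18,1,-0.073,-0.357,0.02,-0.02,0.201,0.21,1,-0.073,-0.357,0.027,-0.021,0.201,0.21,1,-0.073,-0.357,0.027,-0.021,0.201,0.21]';python3 -m crank '[1,0,0,0,0,0,0,1,0,0,0,0,0,0]' ;python3 -c "
from h import *
rel(*tray_pose(-.055,.035,.016,0))"
```

```text
time: 25.42
eef_pos: [0.5114, 0.1026, 0.165]
eef_rot: [3.107, -0.177, 0.314]
force: [0.3, -1.7, -0.3]
opening: 0.391
finger_force: 50.1
time: 25.68
eef_pos: [0.5137, 0.1006, 0.1668]
eef_rot: [3.108, -0.187, 0.321]
force: [-0.8, 0.2, -0.5]
opening: 0.397
finger_force: 50.1
shift [ 0.0015 -0.0122  0.103 ] turn [ 0.     0.004 -0.005] t 25.675
```

```bash
python3 -m crank '[1,0.002,-0.012,0.03,0,0.004,0,1,0.002,-0.012,0.07,0,0.004,0,1,0.002,-0.012,0.09,0,0.004,0,1,0.002,-0.012,0.099,0,0.004,0,1,0.002,-0.012,0.103,0,0.004,0,1,0.002,-0.012,0.103,0,0.004,0]'; python3 -m crank '[-0.2,0,0,0,0,0,0,-0.2,0,0,0,0,0,0,-0.2,0,0,0,0,0,0,-0.2,0,0,-0.03,0,0,0,-0.2,0,0,-0.08,0,0,0,-0.2,0,0,-0.13,0,0,0,-0.2,0,0,-0.13,0,0,0]'; python3 d.py; python3 -c "
from h import *
rel(*bench_pose(.533,-.35,.18,-3))"
```

```text
time: 26.42
eef_pos: [0.5402, 0.1124, 0.069]
eef_rot: [3.107, -0.185, 0.318]
force: [-0.9, -0.7, 0.0]
opening: 0.393
finger_force: 50.2
time: 27.3
eef_pos: [0.515, 0.1172, 0.1996]
eef_rot: [3.11, -0.181, 0.328]
force: [0.0, 0.7, -0.1]
opening: 0.598
finger_force: 0.0
blob [ 0.442  -0.3386] yaw -10.3 [0.038 0.065]
blob [ 0.545  -0.2991] yaw -2.8 [0.038 0.068]
blob [ 0.6605 -0.3343] yaw 63.1 [0.03  0.132]
shift [0.0676 0.4613 0.0319] turn [ 0.006 -0.207 -0.064] t 27.35
```

cut2 has been knocked aside to (0.545, -0.299), so I pick it up there.

```bash
python3 -m crank '[-0.4,0.01,0.06,0,0,-0.03,-0.01,-0.4,0.02,0.12,0,0,-0.06,-0.02,-0.4,0.03,0.18,0,0,-0.1,-0.03,-0.4,0.05,0.24,0.01,0,-0.13,-0.04,-0.4,0.06,0.3,0.01,0,-0.16,-0.05,-0.4,0.08,0.36,0.02,0,-0.19,-0.06,-0.4,0.08,0.411,0.03,0.006,-0.207,-0.064,-0.4,0.08,0.411,0.03,0.006,-0.207,-0.064]';python3 -m crank '[-0.4,0,0,0,0,0,0]'; python3 -c "
from h import *
rel(*bench_pose(.545,-.2991,.012,-2.8))"
```

```text
time: 28.35
eef_pos: [0.5466, -0.3085, 0.1794]
eef_rot: [3.136, -0.097, -0.015]
force: [-0.4, -0.5, -0.9]
opening: 0.699
finger_force: 0.0
time: 28.48
eef_pos: [0.5493, -0.3005, 0.1816]
eef_rot: [-3.14, 0.081, 0.009]
force: [-0.2, 0.7, 0.6]
opening: 0.697
finger_force: 0.0
shift [-0.0034 -0.0011  0.1696] turn [-0.     0.006 -0.002] t 28.475
```

```bash
python3 -m crank '[-0.4,-0.003,-0.001,0.05,0,0,0,-0.4,-0.003,-0.001,0.1,0,0,0,-0.4,-0.003,-0.001,0.14,0,0,0,-0.4,-0.003,-0.001,0.16,0,0,0,-0.4,-0.003,-0.001,0.17,0,0,0,-0.4,-0.003,-0.001,0.17,0,0,0,-0.4,-0.003,-0.001,0.17,0,0,0]'; python3 -m crank '[1,0,0,0,0,0,0,1,0,0,0,0,0,0,1,0,0,0,0,0,0,1,0,0,0,0,0,0]';python3 -m crank '[1,0,0,-0.05,0,0,0,1,0,0,-0.10,0,0,0,1,0,0,-0.16,0,0,0,1,0,0,-0.18,0,0,0,1,0,0,-0.18,0,0,0]';python3 -c "
from h import *
rel(*tray_pose(-.055,-.03,.12,0))"
```

```text
time: 29.35
eef_pos: [0.5475, -0.301, 0.0147]
eef_rot: [3.138, -0.081, -0.002]
force: [1.1, 0.3, -0.5]
opening: 0.7
finger_force: 0.0
time: 29.85
eef_pos: [0.547, -0.3011, 0.0147]
eef_rot: [3.138, -0.082, -0.003]
force: [-0.9, 0.1, 5.5]
opening: 0.399
finger_force: 49.3
time: 30.48
eef_pos: [0.5481, -0.301, 0.1954]
eef_rot: [3.137, -0.082, 0.001]
force: [-0.8, 0.3, -1.7]
opening: 0.4
finger_force: 50.1
shift [-0.0577 -0.3466  0.0263] turn [-0.003  0.209  0.063] t 30.475
```

```bash
python3 -m crank '[1,-0.015,-0.06,-0.02,0,0.03,0.01,1,-0.03,-0.12,-0.02,0,0.06,0.02,1,-0.045,-0.18,-0.02,0,0.09,0.03,1,-0.05,-0.24,-0.01,0,0.12,0.04,1,-0.055,-0.3,0,0,0.15,0.05,1,-0.058,-0.347,0.02,-0.003,0.209,0.063,1,-0.058,-0.347,0.026,-0.003,0.209,0.063,1,-0.058,-0.347,0.026,-0.003,0.209,0.063]';python3 -m crank '[1,0,0,0,0,0,0,1,0,0,0,0,0,0]' ;python3 -c "
from h import *
rel(*tray_pose(-.055,-.03,.0155,0))"
```

```text
time: 31.48
eef_pos: [0.5056, 0.0485, 0.1656]
eef_rot: [3.109, -0.177, 0.315]
force: [0.6, -1.0, -1.1]
opening: 0.394
finger_force: 50.1
time: 31.72
eef_pos: [0.5074, 0.0467, 0.1672]
eef_rot: [3.109, -0.185, 0.322]
force: [0.4, 0.7, 0.5]
opening: 0.396
finger_force: 50.1
shift [ 0.0014 -0.0013  0.1039] turn [-0.001  0.003 -0.004] t 31.725
```

```bash
python3 -m crank '[1,0.001,-0.001,0.03,0,0.003,0,1,0.001,-0.001,0.07,0,0.003,0,1,0.001,-0.001,0.09,0,0.003,0,1,0.001,-0.001,0.1,0,0.003,0,1,0.001,-0.001,0.104,0,0.003,0,1,0.001,-0.001,0.104,0,0.003,0]'; python3 -m crank '[-0.2,0,0,0,0,0,0,-0.2,0,0,0,0,0,0,-0.2,0,0,0,0,0,0,-0.2,0,0,-0.03,0,0,0,-0.2,0,0,-0.08,0,0,0,-0.2,0,0,-0.13,0,0,0,-0.2,0,0,-0.13,0,0,0]'; python3 d.py; python3 -c "
from h import *
rel(*bench_pose(.442,-.3386,.18,-10))"
```

```text
time: 32.48
eef_pos: [0.5379, 0.0488, 0.0746]
eef_rot: [3.11, -0.18, 0.298]
force: [-0.4, -0.4, -0.2]
opening: 0.4
finger_force: 50.5
time: 33.35
eef_pos: [0.5145, 0.0524, 0.2051]
eef_rot: [3.111, -0.179, 0.306]
force: [0.6, 0.5, -0.4]
opening: 0.6
finger_force: 0.0
blob [ 0.442  -0.3386] yaw -10.3 [0.037 0.065]
blob [ 0.6605 -0.3343] yaw 63.0 [0.03  0.132]
shift [-0.0303  0.3961  0.0181] turn [-0.005 -0.193  0.059] t 33.4
```

```bash
python3 -c "
from h import *
print(ctrl.state()['q'].round(3))"; python3 -m crank '[-0.4,-0.01,0.06,0,0,-0.03,0.01,-0.4,-0.01,0.12,0,0,-0.06,0.02,-0.4,-0.02,0.18,0,0,-0.1,0.03,-0.4,-0.02,0.24,0.01,0,-0.13,0.04,-0.4,-0.03,0.3,0.01,0,-0.16,0.05,-0.4,-0.03,0.36,0.018,-0.005,-0.193,0.06,-0.4,-0.03,0.396,0.018,-0.005,-0.193,0.06,-0.4,-0.03,0.396,0.018,-0.005,-0.193,0.06]';python3 -m crank '[-0.4,0,0,0,0,0,0]'; python3 -c "
from h import *
rel(*bench_pose(.442,-.3390,.012,-10.3));print(ctrl.state()['q'].round(3))
f=ctrl.grab_frame('top');cv2.imwrite('pics/t9.png',cv2.resize(f[80:200,110:310],(800,480),interpolation=2))"
```

```text
[-0.02   0.537 -0.325  2.095  0.619  0.423 -2.527]
time: 34.4
eef_pos: [0.4394, -0.3423, 0.1768]
eef_rot: [3.126, -0.286, -0.01]
force: [0.1, -0.1, -0.1]
opening: 0.701
finger_force: 0.0
time: 34.52
eef_pos: [0.4414, -0.3373, 0.1779]
eef_rot: [-3.129, 0.273, 0.008]
force: [-0.4, 0.6, 0.6]
opening: 0.698
finger_force: 0.0
shift [0.0017 0.0015 0.1659] turn [0.    0.005 0.005] t 34.525
[ 0.885  0.71  -0.537  1.814  0.506  0.763 -1.667]
```

View pics/t9.png

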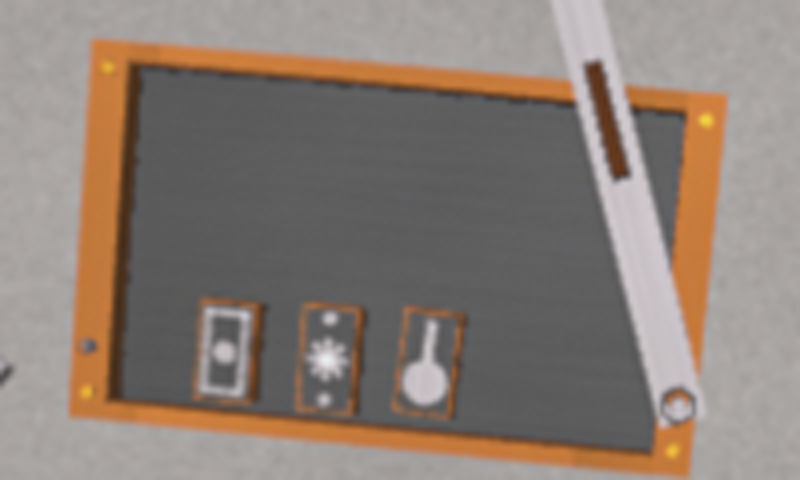

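All three placed cuts lie flat along the lower wall: (230,350), (330,358) and (430,362). There is room for cut1 to the right of them.

```bash
python3 -m crank '[-0.4,0.002,0.001,0.05,0,0,0,-0.4,0.002,0.001,0.1,0,0,0,-0.4,0.002,0.001,0.14,0,0.005,0.005,-0.4,0.002,0.001,0.16,0,0.005,0.005,-0.4,0.002,0.001,0.166,0,0.005,0.005,-0.4,0.002,0.001,0.166,0,0.005,0.005,-0.4,0.002,0.001,0.166,0,0.005,0.005]'; python3 -m crank '[1,0,0,0,0,0,0,1,0,0,0,0,0,0,1,0,0,0,0,0,0,1,0,0,0,0,0,0]';python3 -m crank '[1,0,0,-0.05,0,0,0,1,0,0,-0.10,0,0,0,1,0,0,-0.16,0,0,0,1,0,0,-0.18,0,0,0,1,0,0,-0.18,0,0,0]';python3 -c "
from h import *
rel(*tray_pose(-.053,-.095,.12,0))"
```

```text
time: 35.45
eef_pos: [0.4438, -0.3402, 0.0142]
eef_rot: [3.126, -0.282, 0.006]
force: [-0.4, -0.5, 0.5]
opening: 0.7
finger_force: 0.0
time: 35.95
eef_pos: [0.4434, -0.3405, 0.0142]
eef_rot: [3.126, -0.283, 0.005]
force: [-0.6, 0.2, 6.3]
opening: 0.371
finger_force: 49.4
time: 36.58
eef_pos: [0.4434, -0.3404, 0.1949]
eef_rot: [3.125, -0.283, 0.008]
force: [-0.1, -0.1, -1.5]
opening: 0.382
finger_force: 50.2
shift [ 3.000e-04 -3.292e-01  2.540e-02] turn [ 0.01   0.204 -0.065] t 36.575
```

```bash
python3 -m crank '[1,0,-0.06,-0.02,0,0.03,0,1,0,-0.12,-0.02,0,0.06,-0.01,1,0,-0.18,-0.02,0,0.09,-0.02,1,0,-0.24,-0.01,0,0.12,-0.03,1,0,-0.3,0,0,0.15,-0.05,1,0,-0.329,0.02,0.01,0.204,-0.065,1,0,-0.329,0.025,0.01,0.204,-0.065,1,0,-0.329,0.025,0.01,0.204,-0.065]';python3 -m crank '[1,0,0,0,0,0,0,1,0,0,0,0,0,0]' ;python3 -c "
from h import *
rel(*tray_pose(-.053,-.095,.0155,0));print(ctrl.state()['q'].round(3))"
```

```text
time: 37.58
eef_pos: [0.5006, -0.0172, 0.1665]
eef_rot: [3.108, -0.18, 0.316]
force: [0.5, -0.5, -1.1]
opening: 0.372
finger_force: 50.2
time: 37.83
eef_pos: [0.502, -0.0177, 0.1679]
eef_rot: [3.109, -0.183, 0.323]
force: [0.6, -0.6, -0.6]
opening: 0.375
finger_force: 50.2
shift [ 0.0012 -0.0009  0.1042] turn [-0.001  0.003 -0.003] t 37.825
[ 0.068  0.58  -0.232  2.191  0.773  0.248 -2.543]
```

```bash
python3 -m crank '[1,0.001,-0.001,0.03,0,0.003,-0.03,1,0.001,-0.001,0.07,0,0.003,-0.07,1,0.001,-0.001,0.09,0,0.003,-0.07,1,0.001,-0.001,0.1,0,0.003,-0.07,1,0.001,-0.001,0.104,0,0.003,-0.07,1,0.001,-0.001,0.104,0,0.003,-0.07]'; python3 -c "
from h import *
rel(*tray_pose(-.053,-.095,.0155,0));print(ctrl.state()['q'].round(3))"
```

```text
time: 38.58
eef_pos: [0.5344, -0.018, 0.0771]
eef_rot: [3.111, -0.071, 0.291]
force: [-1.0, 0.2, -0.4]
opening: 0.372
finger_force: 50.6
shift [-0.0117  0.0016  0.009 ] turn [-0.002  0.022  0.07 ] t 38.575
[-7.300e-02  7.850e-01 -2.000e-03  2.148e+00  9.670e-01  4.300e-02
 -2.654e+00]
```

```bash
python3 -m crank '[1,0,0,-0.03,0,0.02,-0.1,1,0,0,-0.03,0,0.02,-0.18,1,0,0,-0.03,0,0.02,-0.18,1,0,0,-0.03,0,0.02,-0.18]'; python3 -c "
from h import *
rel(*tray_pose(-.055,-.097,.0155,14));rel(*tray_pose(-.055,-.097,.0155,10));print(ctrl.state()['q'].round(3))"
```

```text
time: 39.08
eef_pos: [0.5286, -0.0173, 0.1062]
eef_rot: [3.084, 0.207, 0.315]
force: [0.6, 0.5, -0.2]
opening: 0.375
finger_force: 50.6
shift [-0.0146  0.0009  0.0384] turn [-0.004  0.002  0.005] t 39.075
shift [-0.0146  0.0009  0.0384] turn [-0.004  0.003  0.075] t 39.075
[-0.028  0.72  -0.08   2.167  1.043  0.104 -2.55 ]
```

```bash
python3 -m crank '[1,-0.007,0,0.015,0,0,0,1,-0.0146,0.001,0.025,0,0.002,0,1,-0.0146,0.001,0.034,0,0.002,0,1,-0.0146,0.001,0.038,0,0.002,0,1,-0.0146,0.001,0.038,0,0.002,0]'; python3 -c "
from h import *
rel(*tray_pose(-.055,-.097,.0155,14));print(ctrl.state()['q'].round(3))"
```

```text
time: 39.7
eef_pos: [0.5323, -0.0215, 0.0757]
eef_rot: [3.09, 0.209, 0.285]
force: [-0.3, 0.1, -1.1]
opening: 0.374
finger_force: 50.7
shift [-0.0114 -0.0022  0.0079] turn [-0.008  0.022  0.006] t 39.7
[-0.058  0.787 -0.013  2.153  1.157  0.043 -2.654]
```

```bash
python3 -m crank '[1,-0.006,-0.001,0,0,-0.03,0,1,-0.012,-0.002,0.002,0,-0.05,0,1,-0.012,-0.002,0.006,0,-0.05,0,1,-0.012,-0.002,0.006,0,-0.05,0]'; python3 -c "
from h import *
rel(*tray_pose(-.055,-.097,.0155,14));print(ctrl.state()['q'].round(3))
def bt(uv,z):
    a=back('top',uv,0.);d=back('top',uv,.2)-a;o=T[:3,3]+T[:3,2]*z
    return ((a+d*((o-a)@T[:3,2])/(d@T[:3,2]))-T[:3,3])@T[:3,:3]
for u,v in((230,350),(330,358),(430,362)):print(bt([110+u/4,80+v/4],.023).round(4))"
```

```text
time: 40.2
eef_pos: [0.5211, -0.0214, 0.0675]
eef_rot: [3.092, 0.209, 0.208]
force: [0.0, 0.3, -1.2]
opening: 0.369
finger_force: 50.7
shift [ 0.001  -0.0003  0.002 ] turn [-0.007  0.072  0.007] t 40.2
[ 0.032  0.801 -0.166  2.135  1.11   0.174 -2.605]
[-0.0551  0.0996  0.023 ]
[-0.0543  0.0354  0.023 ]
[-0.0509 -0.0282  0.023 ]
```

```bash
python3 -m crank '[-0.2,0,0,0,0,0,0,-0.2,0,0,0,0,0,0,-0.2,0,0,0,0,0,0,-0.2,0,0,-0.03,0,0,0,-0.2,0,0,-0.08,0,0,0,-0.2,0,0,-0.14,0,0,0,-0.2,0,0,-0.16,0,0,0,-0.2,0,0,-0.16,0,0,0]'; python3 -c "
from h import *
M=R.from_rotvec([3.056,.36,.328]).as_matrix();p=np.array([.673,-.0688,.1257])
rel(M,p-M[:,2]*.1);print(ctrl.state()['q'].round(2))"
```

```text
time: 41.2
eef_pos: [0.5002, -0.0174, 0.2276]
eef_rot: [3.092, 0.208, 0.213]
force: [0.1, -0.5, -0.3]
opening: 0.603
finger_force: 0.0
shift [0.1413 0.0683 0.0265] turn [-0.01   0.077 -0.099] t 41.2
[ 0.34  0.54 -0.65  2.05  0.67  0.62 -2.2 ]
```

```bash
python3 -m crank '[-0.2,0.05,0.025,0,0,0.03,-0.04,-0.2,0.1,0.05,0,0,0.06,-0.08,-0.2,0.141,0.068,0.01,-0.01,0.077,-0.1,-0.2,0.141,0.068,0.026,-0.01,0.077,-0.1,-0.2,0.141,0.068,0.026,-0.01,0.077,-0.1]'; python3 -c "
from h import *
M=R.from_rotvec([3.056,.36,.328]).as_matrix();p=np.array([.673,-.0688,.1257])
rel(M,p);print(ctrl.state()['q'].round(2))
a=ctrl.grab_frame('top')[80:290,110:440];b=ctrl.grab_frame('scene')[100:270,210:410]
cv2.imwrite('pics/t10.png',np.hstack([cv2.resize(a,(471,300),interpolation=2),cv2.resize(b,(329,300),interpolation=2)]))"
```

```text
time: 41.82
eef_pos: [0.6478, -0.0658, 0.2183]
eef_rot: [3.058, 0.365, 0.313]
force: [-0.6, 0.2, -1.2]
opening: 0.598
finger_force: 0.0
shift [0.0053 0.0022 0.0959] turn [-0.003  0.01   0.003] t 41.825
[ 0.4   0.72 -0.67  1.7   0.72  0.75 -1.94]
```

View pics/t10.png

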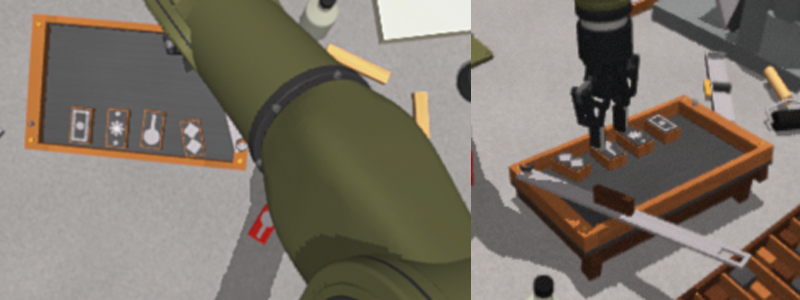

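All four cuts lie in the row, with cut1 at (192,137) in the left panel. The stick is out on the bench at (420,115). I grip the strap again.

```bash
python3 -m crank '[-0.3,0.005,0.002,0.04,0,0.01,0,-0.3,0.005,0.002,0.075,0,0.01,0,-0.3,0.005,0.002,0.09,0,0.01,0,-0.3,0.005,0.002,0.096,0,0.01,0,-0.3,0.005,0.002,0.096,0,0.01,0]' 60; python3 -m crank '[1,0,0,0,0,0,0,1,0,0,0,0,0,0,1,0,0,0,0,0,0,1,0,0,0,0,0,0,1,0,0,0,0,0,0]'
python3 - <<'E'
from h import *
s=ctrl.state();A=R.from_rotvec(s["eef_rot"]).as_matrix()
print("tcp tray",(np.array(s["eef_pos"])-T[:3,3])@T[:3,:3],s["q"].round(2)); print((T[:3,:3].T@A).round(3))
E
```

```text
time: 42.55
eef_pos: [0.6762, -0.0685, 0.13]
eef_rot: [3.056, 0.364, 0.34]
force: [-1.0, 1.0, 0.7]
opening: 0.654
finger_force: 0.0
time: 43.18
eef_pos: [0.6761, -0.0684, 0.13]
eef_rot: [3.056, 0.363, 0.34]
force: [-2.3, 0.5, 6.0]
opening: 0.121
finger_force: 59.8
tcp tray [ 0.11309246 -0.12639838  0.04546587] [ 0.34  0.85 -0.56  1.71  0.85  0.59 -2.04]
[[ 0.939  0.344  0.015]
 [ 0.344 -0.939  0.007]
 [ 0.017 -0.001 -1.   ]]
```

```bash
cat > k.py <<'E'
from h import *
import json,sys
def H(r,p):
    A=np.eye(4);A[:3,:3]=R.from_rotvec(r).as_matrix();A[:3,3]=p;return A
if len(sys.argv)>1 and sys.argv[1]=="save":
    s=ctrl.state();np.save("cur.npy",H(s["eef_rot"],s["eef_pos"]))
G=H([2.227,1.983,.202],[.525,.0639,.0893])@np.linalg.inv(H([3.056,.36,.328],[.673,-.0688,.1257]))
S=G@np.load("cur.npy")   # tool pose with strap shut
def inT(r):  # rotation r (tray rotvec) about the pivot + lift in tray z
    L=lambda v,l:T@np.array(np.block([[R.from_rotvec(v).as_matrix(),np.zeros((3,1))],[np.zeros((1,3)),1]]))@np.linalg.inv(T)
    return L
def lifted(phi,tilt,lift):
    P=np.eye(4);P[:3,3]=[-.06,-.187,.027];Q=np.eye(4)
    Q[:3,:3]=(R.from_euler('z',-phi,degrees=True)*R.from_rotvec([tilt,0,0])).as_matrix();Q[2,3]=lift
    return T@P@Q@np.linalg.inv(P)@np.linalg.inv(T)@S
print("open->shut turn deg",np.degrees(np.linalg.norm(R.from_matrix(G[:3,:3]).as_rotvec())), "pivot moves mm",((G@np.append(pts(T,[-.06,-.187,.027])[0],1))[:3]-pts(T,[-.06,-.187,.027])[0])*1e3)
for a in((30,.08,.004),(5,.08,.004),(0,.08,.004),(0,.04,.002),(0,0,0)):
    Q=lifted(*a);print(a,end=" ");rel(Q[:3,:3],Q[:3,3])
E
python3 k.py save; python3 -m crank '[1,0,0,-0.006,0,0.02,0,1,0,0,-0.010,0,0.04,0,1,0,0,-0.014,0,0.06,0,1,0,0,-0.0185,0,0.08,0,1,0,0,-0.0185,0,0.08,0,1,0,0,-0.0185,0,0.08,0]'; python3 k.py
```

```text
open->shut turn deg 69.95709106363732 pivot moves mm [ 0.48161573 -5.0540878   0.08998092]
(30, 0.08, 0.004) shift [-0.0452 -0.1132 -0.0169] turn [ 0.041  0.065 -0.697] t 43.175
(5, 0.08, 0.004) shift [-0.1049 -0.1611 -0.0178] turn [ 0.063  0.058 -1.133] t 43.175
(0, 0.08, 0.004) shift [-0.119  -0.1673 -0.0181] turn [ 0.068  0.057 -1.22 ] t 43.175
(0, 0.04, 0.002) shift [-0.1188 -0.1683 -0.009 ] turn [ 0.043  0.022 -1.22 ] t 43.175
(0, 0, 0) shift [-0.1186 -0.1691  0.0002] turn [ 0.019 -0.013 -1.221] t 43.175
time: 43.92
eef_pos: [0.6706, -0.0689, 0.1464]
eef_rot: [3.049, 0.367, 0.457]
force: [-4.1, -0.5, -5.7]
opening: 0.119
finger_force: 58.5
open->shut turn deg 69.95709106363732 pivot moves mm [ 0.48161573 -5.0540878   0.08998092]
(30, 0.08, 0.004) shift [-0.0432 -0.1136 -0.003 ] turn [ 0.068 -0.008 -0.694] t 43.925
(5, 0.08, 0.004) shift [-0.1026 -0.1615 -0.0085] turn [ 0.107 -0.009 -1.129] t 43.925
(0, 0.08, 0.004) shift [-0.1166 -0.1677 -0.0098] turn [ 0.114 -0.01  -1.216] t 43.925
(0, 0.04, 0.002) shift [-0.1171 -0.1687 -0.0007] turn [ 0.09  -0.045 -1.218] t 43.925
(0, 0, 0) shift [-0.1177 -0.1695  0.0084] turn [ 0.066 -0.08  -1.219] t 43.925
```

```bash
python3 -m crank '[1,-0.0018,-0.025,0,0.013,0,-0.141,1,-0.0071,-0.05,-0.0006,0.027,0,-0.282,1,-0.0158,-0.0735,-0.0013,0.04,-0.003,-0.424,1,-0.0278,-0.0956,-0.0023,0.054,-0.005,-0.565,1,-0.0429,-0.1159,-0.0036,0.067,-0.006,-0.706,1,-0.0607,-0.1339,-0.005,0.08,-0.007,-0.847,1,-0.0812,-0.1493,-0.0067,0.094,-0.008,-0.988,1,-0.1027,-0.1615,-0.0085,0.107,-0.009,-1.129]'; python3 -m crank '[1,0,0,0,0,0,0,1,0,0,0,0,0,0]'; python3 k.py
```

```text
time: 44.92
eef_pos: [0.5383, 0.0666, 0.1151]
eef_rot: [2.336, 1.937, 0.33]
force: [-1.5, 1.0, -2.8]
opening: 0.118
finger_force: 58.8
time: 45.18
eef_pos: [0.5391, 0.0655, 0.1151]
eef_rot: [2.342, 1.929, 0.329]
force: [-2.1, 3.8, -3.6]
opening: 0.122
finger_force: 59.0
open->shut turn deg 69.95709106363732 pivot moves mm [ 0.48161573 -5.0540878   0.08998092]
(30, 0.08, 0.004) shift [-0.0204  0.0717 -0.0014] turn [-0.035 -0.003  0.434] t 45.175
(5, 0.08, 0.004) shift [-0.0024 -0.0026  0.0004] turn [ 0.004 -0.005 -0.001] t 45.175
(0, 0.08, 0.004) shift [-0.0028 -0.018   0.0004] turn [ 0.012 -0.006 -0.088] t 45.175
(0, 0.04, 0.002) shift [-0.0025 -0.0181  0.0096] turn [ 0.01  -0.046 -0.088] t 45.175
(0, 0, 0) shift [-0.0026 -0.0182  0.0187] turn [ 0.009 -0.086 -0.088] t 45.175
```

Now the last 5°, still lifted, then a close look at the slot against the stud.

```bash
python3 -m crank '[1,-0.001,-0.009,0,0.006,0,-0.044,1,-0.0028,-0.018,0,0.012,0,-0.088,1,-0.0028,-0.018,0,0.012,0,-0.088,1,-0.0028,-0.018,0,0.012,0,-0.088]'; python3 k.py|tail -3
python3 - <<'E'
from h import *
a=ctrl.grab_frame('top')[145:195,110:170];b=ctrl.grab_frame('scene')[130:180,310:370]
cv2.imwrite('pics/t11.png',np.hstack([cv2.resize(a,(400,333),interpolation=2),cv2.resize(b,(400,333),interpolation=2)]))
for n in C:print(n,proj(n,pts(T,np.array([[-60,187,27],[-60,187,41]])/1e3)).round(1).tolist())
E
```

```text
time: 45.68
eef_pos: [0.5201, 0.0672, 0.111]
eef_rot: [2.251, 2.039, 0.311]
force: [-1.0, 5.6, -2.0]
opening: 0.116
finger_force: 58.8
(0, 0.08, 0.004) shift [-0.0007  0.0013  0.0005] turn [-0.001 -0.007  0.005] t 45.675
(0, 0.04, 0.002) shift [-0.0005  0.0013  0.0096] turn [-0.001 -0.047  0.005] t 45.675
(0, 0, 0) shift [-0.0005  0.0014  0.0188] turn [-0.001 -0.087  0.006] t 45.675
scene [[344.7, 159.3], [344.7, 155.4]]
top [[133.2, 166.4], [131.2, 166.7]]
```

View pics/t11.png

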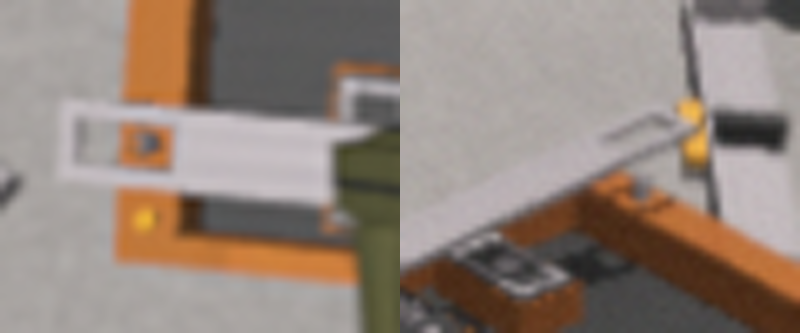

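The slot appears at (125,143) against the stud at (148,145). The 28 px column offset is parallax from the strap's height, and sideways they agree. I lower it.

```bash
python3 -m crank '[1,0,0,0.005,0,-0.022,0.002,1,0,0.001,0.0095,0,-0.045,0.003,1,0,0.001,0.014,0,-0.066,0.005,1,0,0.001,0.017,0,-0.08,0.005,1,0,0.001,0.0185,0,-0.087,0.005,1,0,0.001,0.0185,0,-0.087,0.005]'; python3 k.py|tail -1
python3 - <<'E'
from h import *
a=ctrl.grab_frame('top')[145:195,110:170];cv2.imwrite('a.png',a)
E
```

```text
time: 46.52
eef_pos: [0.5243, 0.0684, 0.0943]
eef_rot: [2.227, 1.99, 0.209]
force: [-6.9, 3.8, 14.7]
opening: 0.119
finger_force: 61.2
(0, 0, 0) shift [-0.0005  0.0008  0.0016] turn [0.    0.001 0.001] t 46.525
```

```bash
python3 -m crank '[-0.3,0,0,0,0,0,0,-0.3,0,0,0,0,0,0,-0.3,0,0,0,0,0,0,-0.3,0,0,-0.04,0,0,0,-0.3,0,0,-0.09,0,0,0,-0.3,0,0,-0.09,0,0,0]'; python3 -m crank '[-0.3,-0.05,-0.05,-0.05,0,0,0,-0.3,-0.1,-0.08,-0.08,0,0,0,-0.3,-0.15,-0.1,-0.08,0,0,0,-0.3,-0.2,-0.1,-0.08,0,0,0,-0.3,-0.25,-0.1,-0.08,0,0,0,-0.3,-0.25,-0.1,-0.08,0,0,0]';python3 - <<'E'
from h import *
a=ctrl.grab_frame('top')[85:215,110:310];b=ctrl.grab_frame('scene')[130:250,220:400]
cv2.imwrite('pics/t12.png',np.vstack([cv2.resize(a,(500,300),interpolation=2)]*1+[cv2.resize(b,(500,300),interpolation=2)]))
c=cv2.resize(ctrl.grab_frame('scene')[140:180,310:360],(300,240),interpolation=2)
d=cv2.resize(a[50:110,5:65],(300,300),interpolation=2)
cv2.imwrite('pics/t12.png',np.hstack([cv2.imread('pics/t12.png'),np.vstack([d,c,np.zeros((60,300,3),np.uint8)])]))
E
```

```text
time: 47.32
eef_pos: [0.5079, 0.0685, 0.1837]
eef_rot: [2.229, 1.983, 0.21]
force: [-0.2, -0.0, 0.1]
opening: 0.652
finger_force: 0.0
time: 48.08
eef_pos: [0.362, -0.1726, 0.2373]
eef_rot: [2.245, 1.972, 0.198]
force: [0.7, 1.4, -0.6]
opening: 0.649
finger_force: 0.0
```

View pics/t12.png

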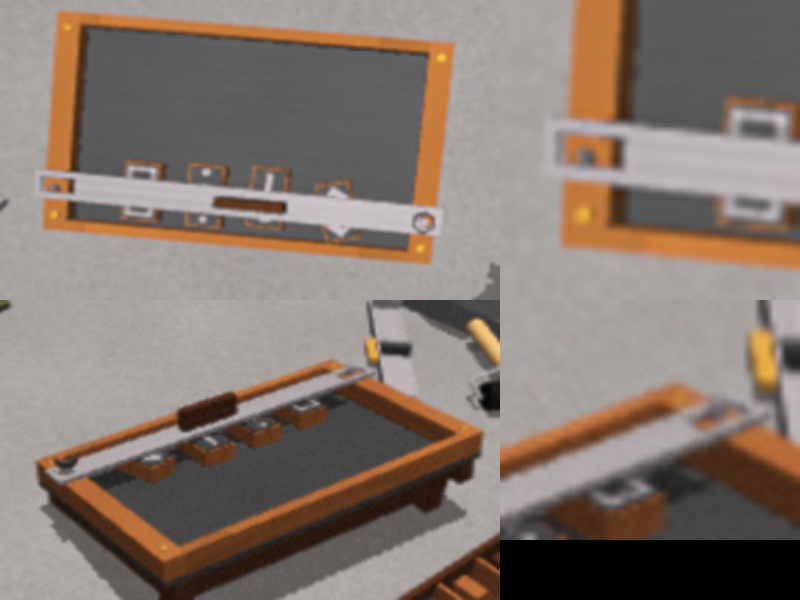

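The strap is across all four cuts with the stud (588,158) inside the slot. To confirm it is fully down, I compare with the starting pictures, where it was shut. The stick's rest on the bench is checked in the same way.

Run:
```python
from h import *
for n,u0,v0,w,h in(("scene",330,148,30,16),("top",122,156,26,18),("scene",275,160,40,26),("top",190,165,40,18),("scene",232,180,36,20),("top",268,172,24,18)):
    a=cv2.imread(f"raw_{n}0.png");b=ctrl.grab_frame(n)
    t=cv2.resize(a[v0:v0+h,u0:u0+w],None,fx=4,fy=4,interpolation=2);s=cv2.resize(b[v0-8:v0+h+8,u0-8:u0+w+8],None,fx=4,fy=4,interpolation=2)
    r=cv2.matchTemplate(s,t,cv2.TM_CCOEFF_NORMED);_,m,_,l=cv2.minMaxLoc(r);print(n,u0,round(m,3),np.array(l)/4-8)
im=ctrl.grab_frame("top");hsv=cv2.cvtColor(im,cv2.COLOR_BGR2HSV)
m=((hsv[...,0]>15)&(hsv[...,0]<30)&(hsv[...,1]>70)&(hsv[...,2]>120)).astype(np.uint8)
for c in cv2.findContours(m,0,2)[0]:
    if cv2.contourArea(c)>150:
        b=np.array([back("top",p,.015)[:2] for p in cv2.boxPoints(cv2.minAreaRect(c))]);print(b.mean(0).round(3),np.linalg.norm(np.diff(b[:3],axis=0),axis=1).round(3))
s=ctrl.state();print(s["force"],s["qd"].round(3))
```

```text
scene 330 0.975 [0.   0.25]
top 122 0.959 [ 0.5  -1.25]
scene 275 0.826 [-0.25  0.5 ]
top 190 0.835 [ 1.5 -0.5]
scene 232 0.986 [-0.25  0.25]
top 268 0.954 [ 0.   -0.25]
[0.046 0.069] [0.062 0.112]
[ 0.329 -0.326] [0.041 0.112]
[0.573 0.53 ] [0.103 0.028]
[ 0.523 -0.452] [0.026 0.161]
[ 0.574 -0.744] [0.015 0.14 ]
[ 0.66  -0.334] [0.029 0.131]
[-0.62665347 -0.31343529  0.36660196] [ 0.01  -0.    -0.    -0.002  0.001  0.002  0.002]
```

```bash
python3 -c "
from workcell import ctrl
print(ctrl.finish_job())"
```

```text
the job is handed in; nothing more can be done
None
```

I handed the job in at about 48 s: the four cuts present (1, 2, 4 and 5) lie plate up in a row under the strap, its slot is down over the stud to within about a pixel of the starting pictures, the stick is on the bench and the bottle is untouched; hand-in returned no verdict.

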